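Gauge the bore of a pump sleeve

TASK

Gauge the bore of the steel sleeve that is clamped in the vice: take the telescoping bore gauge out of its wooden stand by the knob and lower it gently into the sleeve, still locked, until its collar sits flat on the sleeve's face. Leaning on it lightly so that the gauge does not turn along, loosen the knob until the plungers spring out against the bore, tighten the knob again, then draw the gauge straight out and stand it back in its stand, still locked at that size. Leave the tweezers and the glue carton beside the stand where they are.

Things in the scene. Friction and masses are not known exactly. Their poses are not given: they have to be found in the camera images.
- gauge: Steel telescoping bore gauge, about 0.3 kg, upright, head down. Origin on its axis at the underside of the depth collar (disc 64 mm across, 7 thick); z up the handle (18 thick, to 59 mm above), x along the plungers. Below, a 13 mm stem carries a cross tube along x, 33 mm long, 15 thick, centre line 30 mm below the origin, lowest point 37.5. Two sprung plungers (about 2 N) start pushed in, locked.
- knob (a point): Centre of the lock knob's grip, on the gauge's axis at the top, 78 mm above the gauge's origin. A flat bar 30 mm long along this point's x, 13 mm thick along its y, 24 mm high (66 to 90 mm above the origin), over a disc 26 mm across. It turns with the knob; take it across its 13 mm from above.
- lock (a joint): The knob's angle, rad. 0: fully tight, plungers locked, bar parallel to them. Loosens anticlockwise from above to a stop at 1.2; plungers let go by 0.6, held again below 0.3. Takes about 0.1 N m. With too little bearing on the collar (its own weight is not enough) the gauge just turns along; 6 to 12 N pressed down holds it. Forced past tight, it is dragged round and the plungers get pushed in.
- tip_a (a point): Outermost point of the plunger on the gauge's +x side, 30 mm below the gauge's origin. Locked at the start 20.5 mm from the axis, it springs out by up to 7 mm.
- tip_b (a point): The same on the -x side. The distance between the two tips is the gauged size: 41 mm at the start, 55 mm if let go in the open.
- sleeve_a: Steel pump cylinder sleeve, a plain upright tube 70 mm across outside and 60 mm high, its through bore about 44 mm wide with a 2 mm bevel at the mouth. Fixed. The origin is the centre of its underside; the mouth is 60 mm above it.
- sleeve_b: A second sleeve, the same outside, with a bore of about 48 mm. One of the two is clamped in the vice and is the one to be gauged (which one changes); the other waits on a plywood board at the back. Fixed.
- vice: Low grey screw vice with two V jaws, fixed. The origin lies at table height on the axis of the sleeve that it holds. Its base is 12 mm thick and the sleeve stands on it, so that the sleeve's face is 72 mm above the table. The jaws reach 56 mm above the table; the screw and its handle run along -x to 150 mm from the origin.
- stand: Beech block 88 x 88 x 52 mm, fixed, with a round well 54 mm wide and 44 mm deep in the middle of its top; the gauge hangs in it with its collar resting on the top. The origin is the centre of its underside, so that the well's mouth lies 52 mm above it.
- tweezers: Loose steel tweezers, 125 x 10 x 11 mm, lying in front of the stand; to be left alone.
- glue_box: Loose carton of glue, 150 x 40 x 22 mm, lying behind the stand; to be left alone.
Not all that is in view belongs to the job. Leave any green look-alike of the gauge alone.

How it is judged (in metres and radians):
On the way, in this order (a step that is already met when the one before it is completed fails the run):
1. the gauge is in the clamped sleeve, its collar flat on the face, its plungers still locked in (distance between tip_a and tip_b below 0.0425 m and value of joint lock below 0.25 rad and ((horizontal distance between sleeve_a and vice below 0.01 m and horizontal distance between gauge and sleeve_a below 0.007 m and z of gauge in the frame of sleeve_a between 0.0585 and 0.062 m and angle between gauge's own z axis and vertical below 0.06 rad) or (horizontal distance between sleeve_b and vice below 0.01 m and horizontal distance between gauge and sleeve_b below 0.007 m and z of gauge in the frame of sleeve_b between 0.0585 and 0.062 m and angle between gauge's own z axis and vertical below 0.06 rad))), for 0.2 s.
2. the knob is loosened with the gauge seated, and the plungers have sprung out against the bore (value of joint lock above 0.25 rad and ((horizontal distance between sleeve_a and vice below 0.01 m and horizontal distance between gauge and sleeve_a below 0.007 m and z of gauge in the frame of sleeve_a between 0.0585 and 0.062 m and angle between gauge's own z axis and vertical below 0.06 rad and distance between tip_a and tip_b between 0.0432 and 0.0452 m) or (horizontal distance between sleeve_b and vice below 0.01 m and horizontal distance between gauge and sleeve_b below 0.007 m and z of gauge in the frame of sleeve_b between 0.0585 and 0.062 m and angle between gauge's own z axis and vertical below 0.06 rad and distance between tip_a and tip_b between 0.0472 and 0.0492 m))), for 0.2 s.
3. the knob is tightened again with the gauge still seated and its plungers against the bore (value of joint lock below 0.2 rad and ((horizontal distance between sleeve_a and vice below 0.01 m and horizontal distance between gauge and sleeve_a below 0.007 m and z of gauge in the frame of sleeve_a between 0.0585 and 0.062 m and angle between gauge's own z axis and vertical below 0.06 rad and distance between tip_a and tip_b between 0.0432 and 0.0452 m) or (horizontal distance between sleeve_b and vice below 0.01 m and horizontal distance between gauge and sleeve_b below 0.007 m and z of gauge in the frame of sleeve_b between 0.0585 and 0.062 m and angle between gauge's own z axis and vertical below 0.06 rad and distance between tip_a and tip_b between 0.0472 and 0.0492 m))), for 0.2 s.
At the end, for the whole second after the job is handed in: The gauge stands upright (within 0.08 rad) at rest in its stand, its collar on the block's top (within 2 to 3 mm) and within 7 mm of the well's centre, the knob tight (below 0.2 rad), the plunger tips as far apart as the clamped sleeve's bore is wide (within 1 mm) (((horizontal distance between sleeve_a and vice below 0.01 m and distance between tip_a and tip_b between 0.0432 and 0.0452 m) or (horizontal distance between sleeve_b and vice below 0.01 m and distance between tip_a and tip_b between 0.0472 and 0.0492 m)) and value of joint lock below 0.2 rad and horizontal distance between gauge and stand below 0.007 m and z of gauge in the frame of stand between 0.05 and 0.055 m and angle between gauge's own z axis and vertical below 0.08 rad and linear speed of gauge below 0.02 m/s); the robot touches nothing.
It fails at once if the gauge is forced against a sleeve with more than 30 N (contact force between gauge and sleeve_a above 30 N or contact force between gauge and sleeve_b above 30 N).
It fails at once if the tweezers or the glue carton are moved by more than 30 mm (distance of any of tweezers, glue_box from where it was at the start of the episode above 0.03 m).
It also fails if it takes over 56 s, if anything falls off the work surface, if the arm or the gripper's body presses on something with over 40 N, if the wrist force passes 120 N, or if a joint passes its speed limit or range.

ROBOT

A 6-joint arm with a two-finger parallel gripper is mounted at the origin on a cart in front of the work surface, level with it; the furniture and walls round the work are solid. World frame = base frame: x ahead of the robot, y to its left, z up, the work surface at z = 0. Lengths are in m, angles in degrees, forces in N, time in s.
With the tool pointing down it reaches from about 0.25 to 0.725 m from the base axis. Payload 9.7 kg.
Tool frame: the origin (TCP) lies on the centre line of the jaws, within the pads' length; the fingertips stand 8 mm ahead of it and the grasp point (between the pads) lies 11 mm behind it; z points along the fingers, y is the direction in which the jaws open and shut (so a half turn about z gives the same grasp; the last joint's range is limited). The gripper opens to 85 mm and grips with 20 to 120 N. Pads are 22 mm wide; open, the fingers measure 114 mm over their backs; the gripper's body (76 mm by 85 mm) begins 54 mm behind the grasp point. The pads swing forward as they close: fully open they stand 13 mm farther back than shut.
Start: joints at [0, 4.979, 10.078, 95.1, 0, 90], TCP at [0.55, -0, 0.239] pointing down, gripper open.
Joint ranges: [-179.16, 179.16], [-48.56, 103.87], [-65.8, 70.77], [-126.05, 130.52], [-82.76, 87.17], [-180, 180]. Speed limits (degrees/s): [127.2, 127.2, 147.25, 180, 180, 180].

INTERFACE

Orientations are given as [roll, pitch, yaw] about the fixed x, y, z axes, in that order (R = Rz(yaw) Ry(pitch) Rx(roll)).
In Python, from workcell import telemetry, capture, bot gives the robot as it stands.
- The arm moves only by the tool send_rows, never from a script. Its argument "targets" is a list of rows, each an object with "turn": the turn, a rotation vector about the tool's x, y, z each as a share of 30 degrees, from -1 to 1, a list of three; "offset": the shift along the tool's x, y, z each as a share of 200 mm, from -1 to 1, a list of three; "hand": the gripper's target within -1 to 1 (shut at 1, half-way at 0, fully open at -1). In form: [{"turn": [rx, ry, rz], "offset": [dx, dy, dz], "hand": hand}, ...]. A call has 1 to 20 rows; each row shifts and turns the commanded pose from where the row before left it, along the tool's axes as they then stand; what a row does not reach is not made up. A row lasts 1/12 s, in which the tool goes at most 41.7 mm and 7.16 degrees, less where a joint would pass 70% of its speed; a pose out of reach is approached as far as the arm can. A call with a number of a shift or a turn outside -1 to 1 is refused whole. A call with a gripper value outside its range is refused whole. The fingers move at their own pace and stop on an object; "squeeze" is the grip in N (left out, the last holds). Time passes only in rows, so rows that do not move let the fingers close. It gives the time, the measured TCP pose, the force and the opening at its end, in the units of the state.
- telemetry.get_state(): the state, without advancing time (a new reading comes with each control period).
- capture(name): name is "scene" or "side" or "wrist"; returns a dict with "color" (480x640x3 uint8, red, green, blue), "vertical_fov" (degrees; the focal length in pixels is half the picture's height over the tangent of half this angle, whatever the lens; pixels are square), "cx", "cy" (the principal point, pixels), "xyz" and "orientation" of the camera in the world. Camera axes: x right, y down, z forward; pixel columns grow to the right and rows downward; lengths in m; the calibration is good to about 2 mm. A picture is of the moment at which its call begins. There is no depth.
- bot.hand_in(): hands the job in, once; it reports no verdict.
The state is a dict: "time": time; "joint_positions": joint angles; "joint_velocities": joint speeds; "joint_efforts": joint torques, N m; "ee_pos": TCP position; "tool_rot": TCP orientation; "contact_force": force on the tool from outside, world axes, zero at the start; "moment": the same for the moment, N m; "grip_width": finger opening in m.
Only numpy, scipy, OpenCV 4.12 (cv2) and the standard library are available. Lean on these libraries where they do the work, as an engineer would, in place of code of your own. Each camera call takes 0.05 s, during which the arm holds its last target.

## Working session

There is one attempt and no reset: what is moved stays moved. The work goes in short steps, Python scripts to look and compute and a tool call to move; the robot and the scene stay as the last step left them, time stands still between calls to the robot, and variables do not carry over. Pictures are saved under pics/ and viewed, and the job is handed in when it is done.

Besides the shell and the picture viewer there is one more tool, called after "Request:" in YAML: its name, and indented under it one key for each argument. send_rows: Moves the arm, as the interface text tells. Shift numbers are shares of 200 mm and turn numbers shares of 30 degrees, none past 1 either way. Its arguments: {"type":"object","properties":{"targets":{"type":"array"},"squeeze":{"type":"number"}},"required":["targets"]}

```bash
mkdir -p pics
cat > h.py <<'E'
import numpy as np,cv2,pickle
from workcell import telemetry,capture,bot
from scipy.spatial.transform import Rotation as R
def snap(n,f):
    c=capture(n); cv2.imwrite('pics/'+f+'.png',c['color'][:,:,::-1]); pickle.dump(c,open('pics/'+f+'.pkl','wb')); return c
E
python3 - <<'E'
from h import *
for n in ['scene','side','wrist']:
    c=snap(n,n+'0'); print(n,c['vertical_fov'],c['cx'],c['cy'],c['xyz'],c['orientation'])
print(telemetry.get_state())
E
ls
```

```text
scene 48.55590877172666 315.1349115115691 241.85868877798322 [0.13730407 0.57243098 0.7553437 ] [-140.13284613   -0.51691075 -131.68832378]
side 57.117535639462396 319.40032173261284 245.09207978664028 [ 0.1944148  -0.53021367  0.4145393 ] [-111.52142168    0.81068322  -25.97351815]
wrist 62.438657856326884 324.0018318940258 242.4446914553532 [0.5490838  0.06525408 0.37466715] [1.64982974e+02 2.81724319e-02 3.16187966e-02]
{'time': 0.15, 'joint_positions': array([5.25739812e-04, 5.00468912e+00, 1.00473209e+01, 9.50974706e+01,
       1.03788626e-03, 8.99998980e+01]), 'joint_velocities': array([-0.10610216, -0.00798751,  0.08619378,  0.00594497,  0.05832319,
       -0.01657821]), 'joint_efforts': array([-3.04631758e-03, -5.20762289e+01,  4.65044117e+01,  1.38444663e-02,
       -2.16874664e-04, -1.82086734e-05]), 'ee_pos': array([5.49864086e-01, 1.00632183e-05, 2.38759804e-01]), 'tool_rot': array([-1.79945161e+02, -1.03798339e-03,  9.00006267e+01]), 'contact_force': array([-0.10673972,  0.10432252, -0.15418475]), 'moment': array([-0.05946591, -0.02830156,  0.03919093]), 'grip_width': 0.08544152751486218}
h.py
pics
```

View pics/scene0.png

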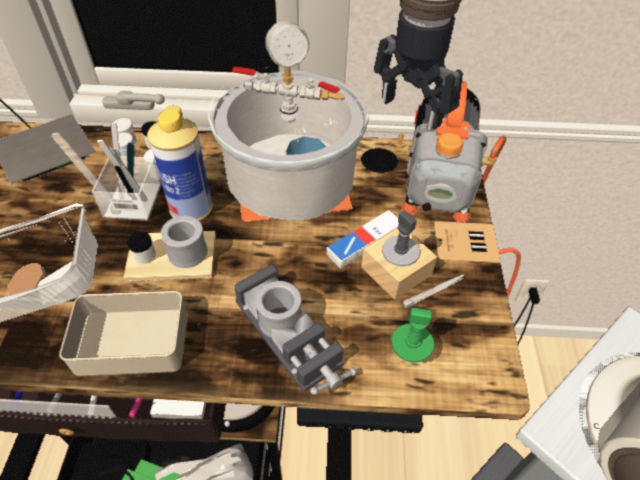

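View pics/side0.png

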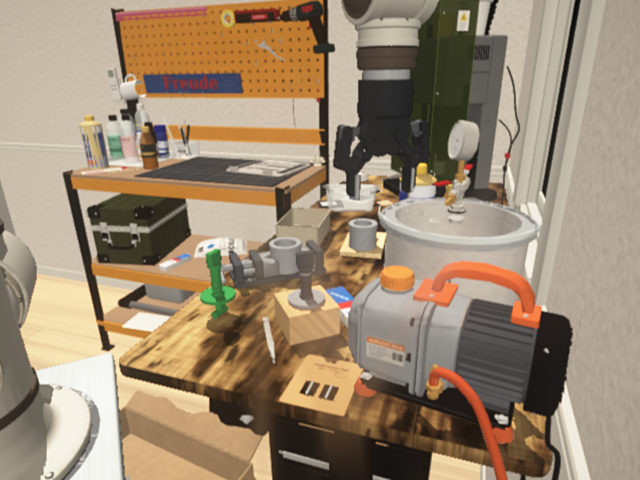

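View pics/wrist0.png

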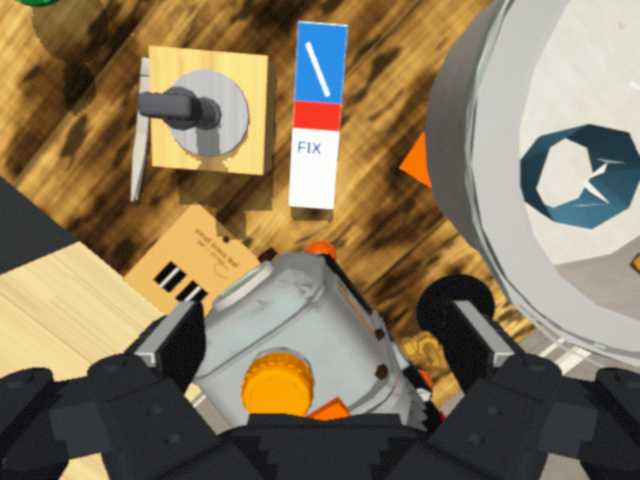

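The scene view shows the gauge in its stand at (405,245), the vice with the clamped sleeve at (280,300), the spare sleeve at (185,240) and the green look-alike at (415,340). Next, enlarged crops.

Run:
```python
from h import *
def crop(f,x0,y0,x1,y1,k):
    im=cv2.imread(f'pics/{f}.png')[y0:y1,x0:x1]
    im=cv2.resize(im,None,fx=k,fy=k,interpolation=cv2.INTER_CUBIC)
    for x in range(x0-x0%20+20,x1,20): cv2.putText(im,str(x),((x-x0)*k,10),0,.4,(0,0,255),1); cv2.line(im,((x-x0)*k,12),((x-x0)*k,20),(0,0,255),1)
    for y in range(y0-y0%20+20,y1,20): cv2.putText(im,str(y),(0,(y-y0)*k),0,.4,(0,0,255),1); cv2.line(im,(26,(y-y0)*k),(34,(y-y0)*k),(0,0,255),1)
    return im
cv2.imwrite('pics/c1.png',crop('scene0',350,195,490,315,5))
cv2.imwrite('pics/c2.png',crop('scene0',225,255,365,395,4))
cv2.imwrite('pics/c3.png',crop('wrist0',120,30,360,220,3))
cv2.imwrite('pics/c4.png',crop('side0',195,215,395,365,4))
```

```text
(no output)
```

View pics/c1.png

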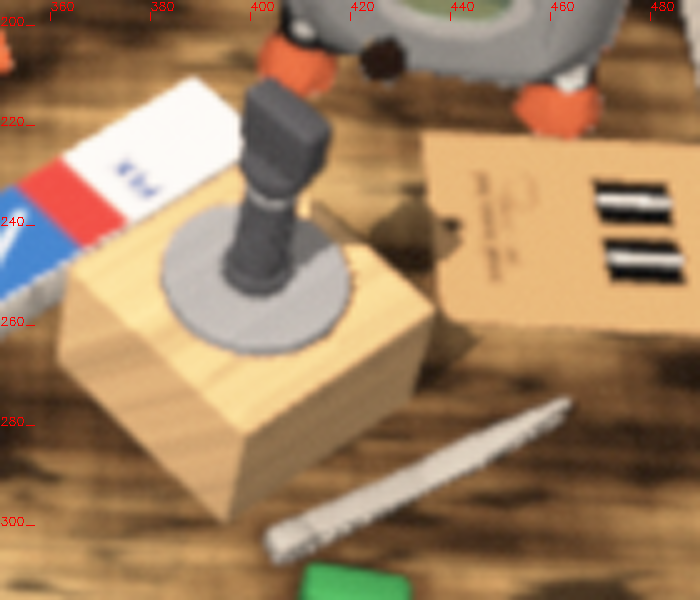

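View pics/c2.png

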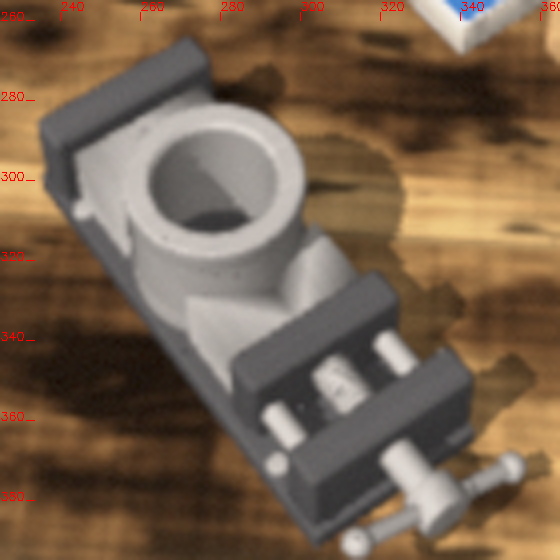

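View pics/c3.png

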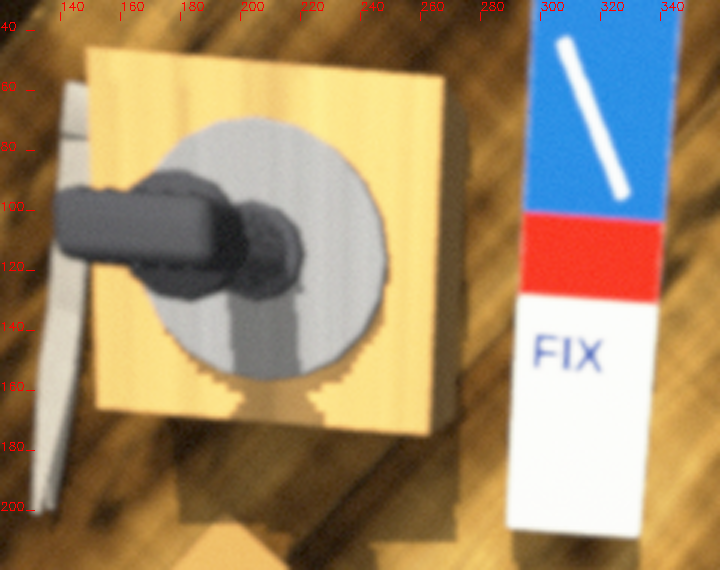

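View pics/c4.png

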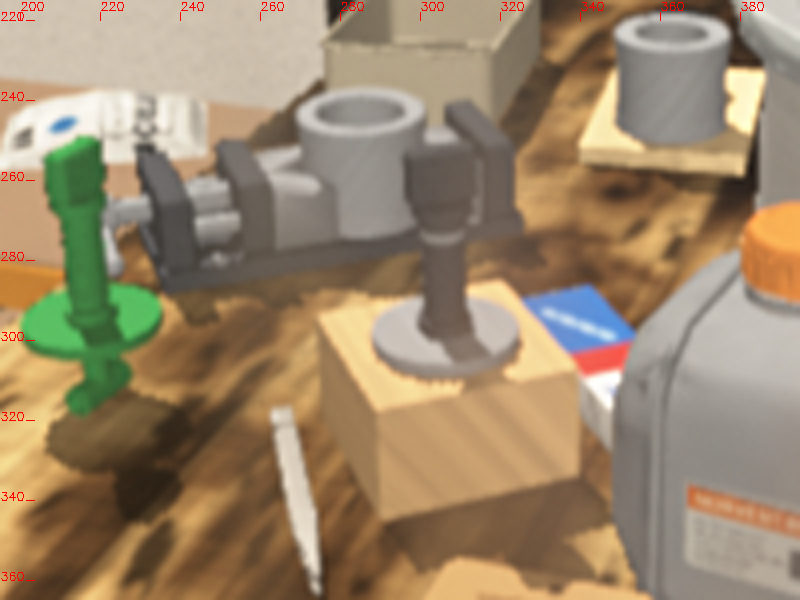

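```bash
cat >> h.py <<'E'
def cam(f):
    c=pickle.load(open(f'pics/{f}.pkl','rb')); c['R']=R.from_euler('xyz',c['orientation'],degrees=True).as_matrix(); c['f']=240/np.tan(np.radians(c['vertical_fov']/2)); return c
def proj(c,P):
    q=(np.atleast_2d(P)-c['xyz'])@c['R']; return np.c_[c['cx']+c['f']*q[:,0]/q[:,2],c['cy']+c['f']*q[:,1]/q[:,2]]
def atz(c,uv,z):
    uv=np.atleast_2d(uv).astype(float); d=np.c_[(uv[:,0]-c['cx'])/c['f'],(uv[:,1]-c['cy'])/c['f'],np.ones(len(uv))]@c['R'].T
    return c['xyz']+d*((z-c['xyz'][2])/d[:,2])[:,None]
E
python3 - <<'E'
from h import *
w,s,d=cam('wrist0'),cam('scene0'),cam('side0')
def cc(p,o,k): return np.array(p)/k+np.array(o)-0.5+0.5/k
st=atz(w,cc([(87,46),(444,76),(430,436),(98,408)],(120,30),3),.052)
print('stand wrist',st.round(4),st.mean(0)); e=np.linalg.norm(st-np.roll(st,1,0),axis=1);print(e)
st=atz(s,cc([(72,268),(245,436),(435,310)],(350,195),5),.052); print('stand scene',st.round(4),(st[0]+st[2])/2)
st=atz(d,cc([(318,320),(380,412),(580,372)],(195,215),4),.052); print('stand side',st.round(4),(st[0]+st[2])/2)
for nm,p in (('collar',[(255,116),(385,250),(268,380)]),):
    print(nm,atz(w,cc(p,(120,30),3),.059))
g=atz(s,cc([(124,190),(305,185),(215,102),(213,260),(150,130),(283,130)],(225,255),4),.072); print('sl scene',g.round(4))
def circ(P):
    A=np.c_[2*P[:,:2],np.ones(len(P))]; x=np.linalg.lstsq(A,(P[:,:2]**2).sum(1),rcond=None)[0]; return x[:2],np.sqrt(x[2]+x[:2]@x[:2])
print(circ(g))
g=atz(d,cc([(297,115),(426,115),(360,87),(360,137)],(195,215),4),.072);print('sl side',circ(g))
print(circ(atz(w,cc([(255,116),(385,250),(268,380),(350,160),(345,350)],(120,30),3),.059)))
E
```

```text
stand wrist [[0.4184 0.1308 0.052 ]
 [0.5067 0.124  0.052 ]
 [0.4997 0.035  0.052 ]
 [0.4112 0.0424 0.052 ]] [0.45901812 0.08301725 0.052     ]
[0.08867978 0.08858666 0.08922832 0.08878757]
stand scene [[0.5062 0.1237 0.052 ]
 [0.4193 0.1313 0.052 ]
 [0.4124 0.0444 0.052 ]] [0.45928327 0.08405696 0.052     ]
stand side [[0.419  0.1235 0.052 ]
 [0.4136 0.0391 0.052 ]
 [0.499  0.0306 0.052 ]] [0.45899793 0.07705258 0.052     ]
collar [[0.46078793 0.11361536 0.059     ]
 [0.49124295 0.08223757 0.059     ]
 [0.45923909 0.05004837 0.059     ]]
sl scene [[0.5298 0.3363 0.072 ]
 [0.4859 0.283  0.072 ]
 [0.5389 0.2841 0.072 ]
 [0.4833 0.3304 0.072 ]
 [0.5452 0.3117 0.072 ]
 [0.511  0.2727 0.072 ]]
(array([0.51076349, 0.30731184]), np.float64(0.03520802729846394))
sl side (array([0.51253814, 0.30206767]), np.float64(0.036408788218176454))
(array([0.45959236, 0.0820466 ]), np.float64(0.031813553802363996))
```

Request:
send_rows:
  targets:
    - {"turn":[0,0,0],"offset":[0.07,-0.075,0],"hand":-1}
    - {"turn":[0,0,0],"offset":[0.07,-0.075,0],"hand":-1}
    - {"turn":[0,0,0],"offset":[0.07,-0.075,0],"hand":-1}
    - {"turn":[0,0,0],"offset":[0.07,-0.075,0],"hand":-1}
    - {"turn":[0,0,0],"offset":[0.07,-0.075,0],"hand":-1}
    - {"turn":[0,0,0],"offset":[0.06,-0.075,0],"hand":-1}
    - {"turn":[0,0,0.23],"offset":[0,0,0],"hand":-1}
    - {"turn":[0,0,0.23],"offset":[0,0,0],"hand":-1}

```text
time: 0.82
ee_pos: [0.4593, 0.0827, 0.2394]
tool_rot: [180.0, -0.0, 76.0]
contact_force: [0.1, -0.5, -0.3]
grip_width: 0.0856
```

Run:
```python
from h import *
s=telemetry.get_state(); print(s['joint_positions'],s['ee_pos'],s['tool_rot'])
s=cam('scene0')
print(atz(s,np.array([(395,205),(410,212),(460,220)]),0.01))
```

```text
[ 1.02033060e+01 -6.39889631e+00 -1.16774364e+00  9.52133919e+01
  3.40991974e-03  1.14215547e+02] [0.4592754  0.0826808  0.23943356] [ 1.79985201e+02 -1.03948204e-02  7.59877606e+01]
[[ 0.56508046 -0.02512764  0.01      ]
 [ 0.53339157 -0.03312903  0.01      ]
 [ 0.45686977 -0.08904651  0.01      ]]
```

Request:
send_rows:
  targets:
    - {"turn":[0,0,-0.23],"offset":[0,0,0],"hand":-1}
    - {"turn":[0,0,-0.23],"offset":[0,0,0],"hand":-1}
    - {"turn":[0,0,-0.23],"offset":[0,0,0],"hand":-1}
    - {"turn":[0,0,-0.23],"offset":[0,0,0],"hand":-1}
    - {"turn":[0,0,-0.23],"offset":[0,0,0],"hand":-1}
    - {"turn":[0,0,-0.23],"offset":[0,0,0],"hand":-1}
    - {"turn":[0,0,-0.23],"offset":[0,0,0],"hand":-1}
    - {"turn":[0,0,-0.23],"offset":[0,0,0],"hand":-1}
    - {"turn":[0,0,-0.23],"offset":[0,0,0],"hand":-1}
    - {"turn":[0,0,-0.23],"offset":[0,0,0],"hand":-1}
    - {"turn":[0,0,-0.23],"offset":[0,0,0],"hand":-1}
    - {"turn":[0,0,-0.23],"offset":[0,0,0],"hand":-1}
    - {"turn":[0,0,-0.23],"offset":[0,0,0],"hand":-1}
    - {"turn":[0,0,-0.23],"offset":[0,0,0],"hand":-1}
    - {"turn":[0,0,-0.23],"offset":[0,0,0],"hand":-1}

```text
time: 2.07
ee_pos: [0.4599, 0.082, 0.2391]
tool_rot: [-180.0, -0.0, -180.0]
contact_force: [-0.2, -0.4, -0.7]
grip_width: 0.0851
```

Run:
```python
from h import *
c=snap('wrist','wrist1'); print(c['xyz'],c['orientation'])
s=telemetry.get_state(); print(s['joint_positions'],s['ee_pos'],s['tool_rot'])
```

```text
[0.3939609  0.08209129 0.37509884] [1.65039388e+02 7.52987530e-02 9.00731499e+01]
[ 1.01056270e+01 -6.29861322e+00 -1.11800040e+00  9.52047954e+01
 -6.08988039e-04  9.55862638e+00] [0.45990701 0.08196553 0.23906204] [-1.79995384e+02 -2.37457232e-02 -1.79453000e+02]
```

View pics/wrist1.png

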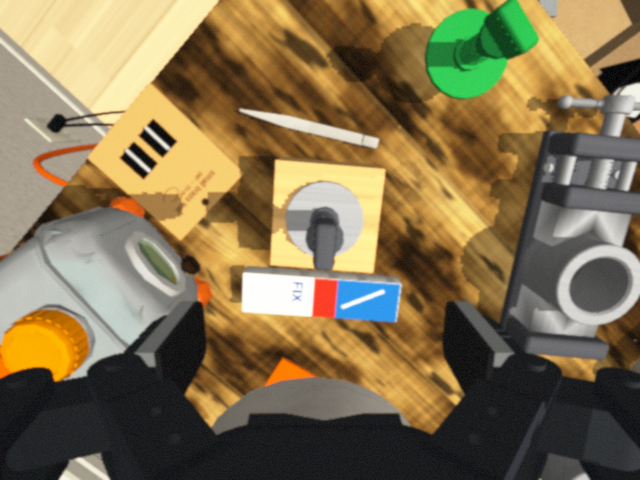

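```bash
cat >> h.py <<'E'
def crop(f,x0,y0,x1,y1,k,o):
    im=cv2.imread(f'pics/{f}.png')[y0:y1,x0:x1]
    im=cv2.resize(im,None,fx=k,fy=k,interpolation=cv2.INTER_CUBIC)
    for x in range(x0-x0%20+20,x1,20): cv2.putText(im,str(x),((x-x0)*k,10),0,.4,(0,0,255),1); cv2.line(im,((x-x0)*k,12),((x-x0)*k,20),(0,0,255),1)
    for y in range(y0-y0%20+20,y1,20): cv2.putText(im,str(y),(0,(y-y0)*k),0,.4,(0,0,255),1); cv2.line(im,(26,(y-y0)*k),(34,(y-y0)*k),(0,0,255),1)
    cv2.imwrite(f'pics/{o}.png',im)
def cc(p,o,k): return np.array(p)/k+np.array(o)-0.5+0.5/k
def circ(P):
    A=np.c_[2*P[:,:2],np.ones(len(P))]; x=np.linalg.lstsq(A,(P[:,:2]**2).sum(1),rcond=None)[0]; return x[:2],np.sqrt(x[2]+x[:2]@x[:2])
E
python3 - <<'E'
from h import *
crop('wrist1',260,150,400,290,4,'d1'); crop('wrist1',500,110,640,360,3,'d2')
c=cam('wrist1'); print(proj(c,[[.46,.082,.142],[.46,.082,.13]]))
E
```

```text
[[324.21554079 248.36997658]
 [324.23038218 243.26674593]]
```

View pics/d1.png

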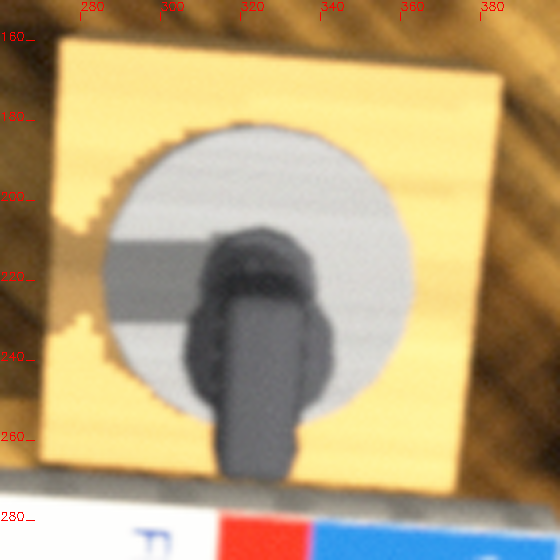

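View pics/d2.png

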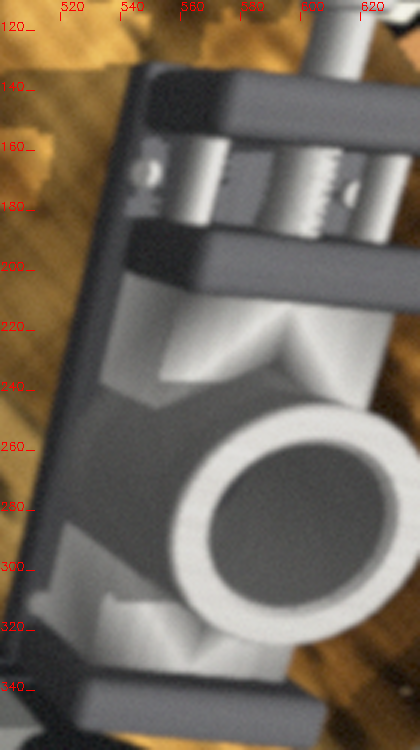

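Run:
```python
from h import *
c=cam('wrist1')
st=atz(c,cc([(60,38),(502,74),(456,494),(40,460)],(260,150),4),.052); print(st.round(4),st.mean(0))
print(circ(atz(c,cc([(103,272),(413,280),(258,124),(150,170),(370,170),(405,320),(385,370)],(260,150),4),.059)))
b=atz(c,cc([(232,297),(304,299),(220,472),(295,472)],(260,150),4),.142); print(b,b.mean(0))
g=atz(c,cc([(171,545),(325,404),(275,645),(200,465),(225,625),(385,420),(385,588)],(500,110),3),.072); print(circ(g))
```

```text
[[0.4114 0.0422 0.052 ]
 [0.4184 0.1308 0.052 ]
 [0.5076 0.1246 0.052 ]
 [0.5001 0.0352 0.052 ]] [0.45935631 0.08320418 0.052     ]
(array([0.45948017, 0.0819549 ]), np.float64(0.031606250187089575))
[[0.4446875  0.07801225 0.142     ]
 [0.44497825 0.0888466  0.142     ]
 [0.47241359 0.07607277 0.142     ]
 [0.47239362 0.08769478 0.142     ]] [0.45861824 0.0826566  0.142     ]
(array([0.51020523, 0.30584112]), np.float64(0.03407401101977783))
```

Request:
send_rows:
  targets:
    - {"turn":[0,0,0.157],"offset":[0.004,0.003,0.08],"hand":-0.2}
    - {"turn":[0,0,0],"offset":[0,0,0.08],"hand":-0.2}
    - {"turn":[0,0,0],"offset":[0,0,0.08],"hand":-0.2}
    - {"turn":[0,0,0],"offset":[0,0,0.08],"hand":-0.2}
    - {"turn":[0,0,0],"offset":[0,0,0.05],"hand":-0.2}
    - {"turn":[0,0,0],"offset":[0,0,0],"hand":-0.2}
    - {"turn":[0,0,0],"offset":[0,0,0],"hand":-0.2}

```text
time: 2.7
ee_pos: [0.459, 0.0826, 0.1653]
tool_rot: [-180.0, -0.0, 174.9]
contact_force: [-0.4, -0.2, 1.1]
grip_width: 0.0513
```

Run:
```python
from h import *
c=snap('wrist','wrist2'); print(c['xyz'],c['orientation']); c=snap('side','side2')
s=telemetry.get_state(); print(s['joint_positions'],s['ee_pos'],s['tool_rot'])
crop('side2',240,120,460,360,2,'s2')
```

```text
[0.39334222 0.08849119 0.30135072] [1.65044065e+02 7.68603082e-02 8.49525436e+01]
[ 1.01968805e+01 -7.31614639e+00 -1.00960620e+01  8.71506507e+01
 -1.98428593e-03  1.52484965e+01] [0.45957988 0.08265589 0.16627601] [1.79983653e+02 6.75110441e-02 1.74948373e+02]
```

View pics/wrist2.png

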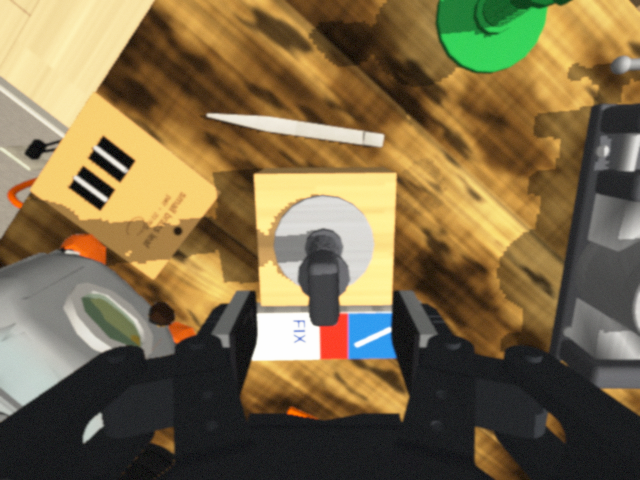

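View pics/s2.png

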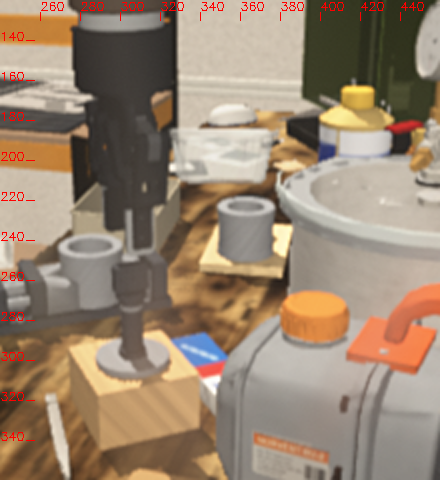

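Request:
send_rows:
  targets:
    - {"turn":[0,0,0],"offset":[0,0,0.06],"hand":-0.2}
    - {"turn":[0,0,0],"offset":[0,0,0.06],"hand":-0.2}
    - {"turn":[0,0,0],"offset":[0,0,0.06],"hand":-0.2}
    - {"turn":[0,0,0],"offset":[0,0,0],"hand":0.2}
    - {"turn":[0,0,0],"offset":[0,0,0],"hand":0.4}
    - {"turn":[0,0,0],"offset":[0,0,0],"hand":0.55}
  squeeze: 40

```text
time: 3.3
ee_pos: [0.4592, 0.0826, 0.1293]
tool_rot: [-180.0, -0.0, 175.0]
contact_force: [0.1, -0.7, 0.3]
grip_width: 0.0193
```

Run:
```python
from h import *
c=snap('wrist','wrist3'); c=snap('side','side3')
s=telemetry.get_state(); print(s['ee_pos'],s['tool_rot'],s['grip_width'],s['contact_force'])
crop('side3',240,200,400,340,4,'s3')
```

```text
[0.45945128 0.08264485 0.12978275] [1.79987458e+02 4.16724072e-02 1.74986549e+02] 0.019585225209774515 [-0.4297789  -0.12443048 -0.66446413]
```

View pics/wrist3.png

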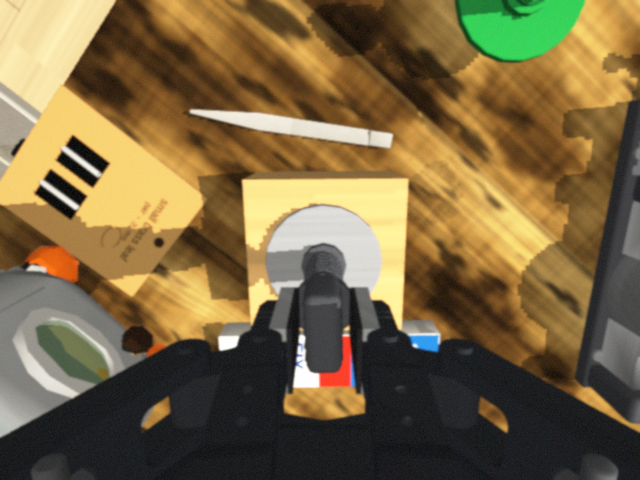

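View pics/s3.png

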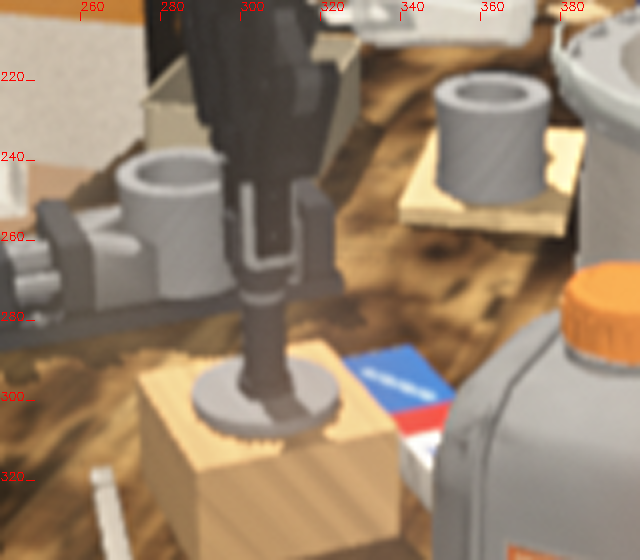

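Request:
send_rows:
  targets:
    - {"turn":[0,0,0],"offset":[0,0,0],"hand":0.7}
    - {"turn":[0,0,0],"offset":[0,0,0],"hand":0.85}
    - {"turn":[0,0,0],"offset":[0,0,0],"hand":1}
    - {"turn":[0,0,0],"offset":[0,0,0],"hand":1}
    - {"turn":[0,0,0],"offset":[0,0,0],"hand":1}
  squeeze: 50

```text
time: 3.82
ee_pos: [0.4594, 0.0827, 0.1299]
tool_rot: [180.0, 0.0, 175.0]
contact_force: [-2.1, -0.5, 5.4]
grip_width: 0.0118
```

Run:
```python
from h import *
s=telemetry.get_state(); print(s['ee_pos'],s['tool_rot'],s['grip_width'],s['contact_force'],s['moment'])
```

```text
[0.45941488 0.08269651 0.12987441] [1.79981177e+02 4.97775310e-02 1.74992585e+02] 0.011841634075599518 [-2.08896791 -0.50334268  5.37314629] [-0.00700948  0.2785424   0.00979046]
```

Request:
send_rows:
  targets:
    - {"turn":[0,0,0],"offset":[0,0,-0.01],"hand":1}
    - {"turn":[0,0,0],"offset":[0,0,-0.02],"hand":1}
    - {"turn":[0,0,0],"offset":[0,0,-0.04],"hand":1}
    - {"turn":[0,0,0],"offset":[0,0,-0.06],"hand":1}
    - {"turn":[0,0,0],"offset":[0,0,-0.06],"hand":1}
    - {"turn":[0,0,0],"offset":[0,0,-0.06],"hand":1}
    - {"turn":[0,0,0],"offset":[0,0,-0.06],"hand":1}
    - {"turn":[0,0,0],"offset":[0,0,-0.06],"hand":1}
    - {"turn":[0,0,0],"offset":[0,0,-0.06],"hand":1}
    - {"turn":[0,0,0],"offset":[0,0,-0.02],"hand":1}
    - {"turn":[0,0,0],"offset":[0,0,0],"hand":1}
    - {"turn":[0,0,0],"offset":[0,0,0],"hand":1}

```text
time: 4.82
ee_pos: [0.4593, 0.0826, 0.2193]
tool_rot: [180.0, 0.0, 175.0]
contact_force: [-0.3, -0.5, -4.1]
grip_width: 0.0117
```

Run:
```python
from h import *
c=snap('wrist','wrist4'); c=snap('side','side4');c=snap('scene','scene4')
s=telemetry.get_state(); print(s['ee_pos'],s['tool_rot'],s['grip_width'],s['contact_force'],s['moment'])
crop('side4',240,160,400,300,4,'s4');crop('scene4',330,130,470,270,4,'t4')
```

```text
[0.45893238 0.08254812 0.21858272] [-1.79982214e+02 -6.33046073e-02  1.74989772e+02] 0.011427711856855819 [-0.94975998  0.78922737 -3.23935245] [0.06245293 0.042865   0.02029973]
```

View pics/wrist4.png

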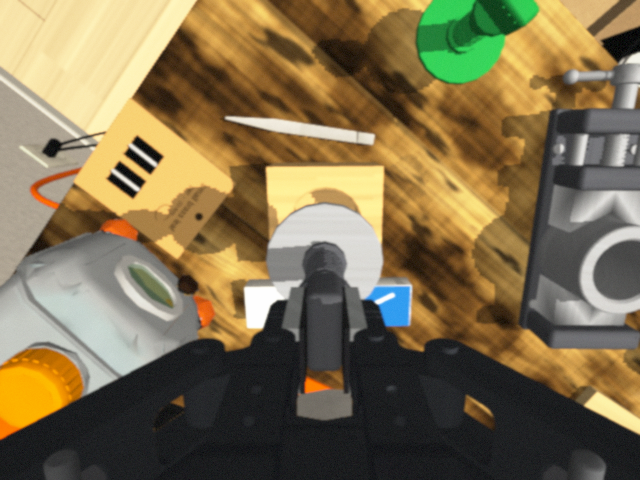

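View pics/s4.png

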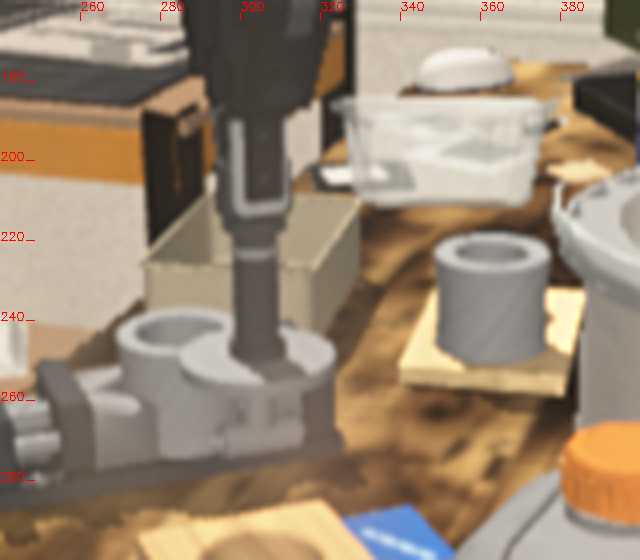

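View pics/t4.png

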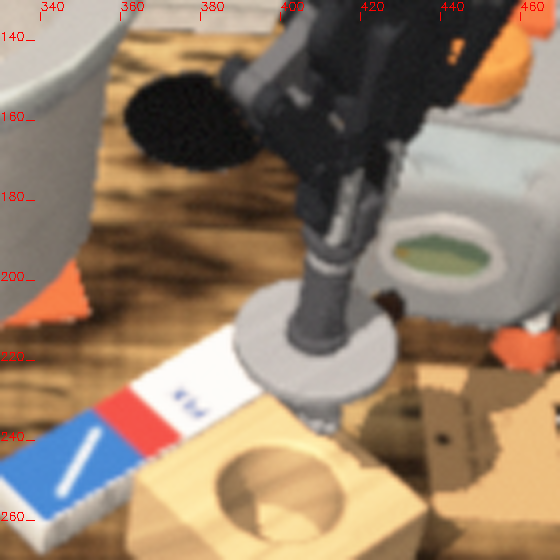

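Request:
send_rows:
  targets:
    - {"turn":[0,0,0],"offset":[-0.006,0.04,0],"hand":1}
    - {"turn":[0,0,0],"offset":[-0.006,0.08,0],"hand":1}
    - {"turn":[0,0,0],"offset":[-0.006,0.1,0],"hand":1}
    - {"turn":[0,0,0],"offset":[-0.006,0.1,0],"hand":1}
    - {"turn":[0,0,0],"offset":[-0.006,0.1,0],"hand":1}
    - {"turn":[0,0,0],"offset":[-0.006,0.08,0],"hand":1}
    - {"turn":[0,0,0],"offset":[0,0.02,0],"hand":1}
    - {"turn":[0,0,0],"offset":[0,0,0],"hand":1}
    - {"turn":[0,0,0],"offset":[0,0,0],"hand":1}

```text
time: 5.72
ee_pos: [0.4752, 0.1856, 0.2189]
tool_rot: [-180.0, -0.0, 175.0]
contact_force: [-0.3, -0.3, -2.9]
grip_width: 0.0118
```

Run:
```python
from h import *
c=snap('wrist','wrist5')
s=telemetry.get_state(); print(s['ee_pos'],s['tool_rot'],s['grip_width'],c['xyz'],c['orientation'])
crop('wrist5',400,180,600,330,4,'w5')
crop('wrist5',250,180,400,330,4,'w5b')
```

```text
[0.47529702 0.18523593 0.21909371] [-1.79972282e+02 -2.22010981e-02  1.74987062e+02] 0.012198201485502191 [0.40958033 0.19146941 0.35497917] [1.65046825e+02 9.97474318e-02 8.50581187e+01]
```

View pics/wrist5.png

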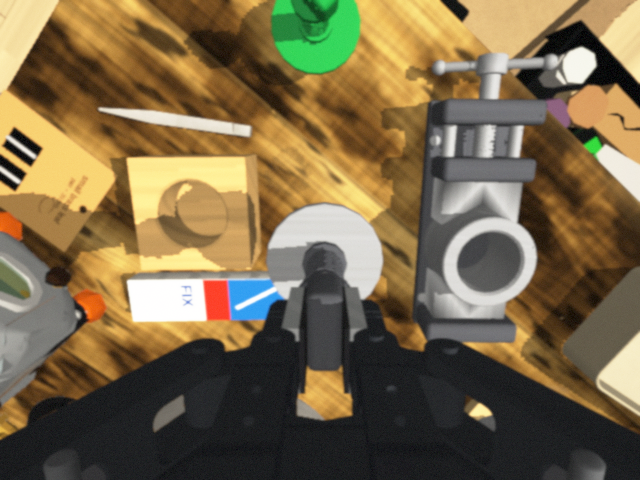

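View pics/w5.png

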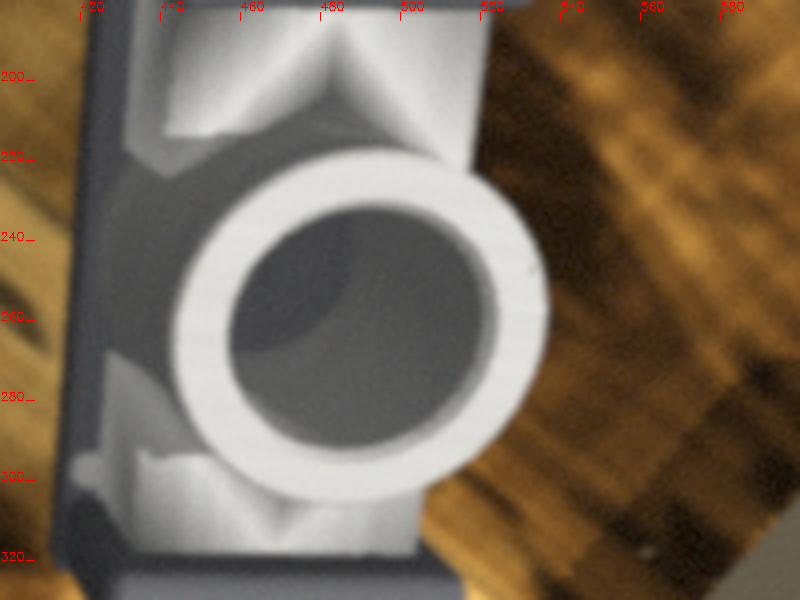

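View pics/w5b.png

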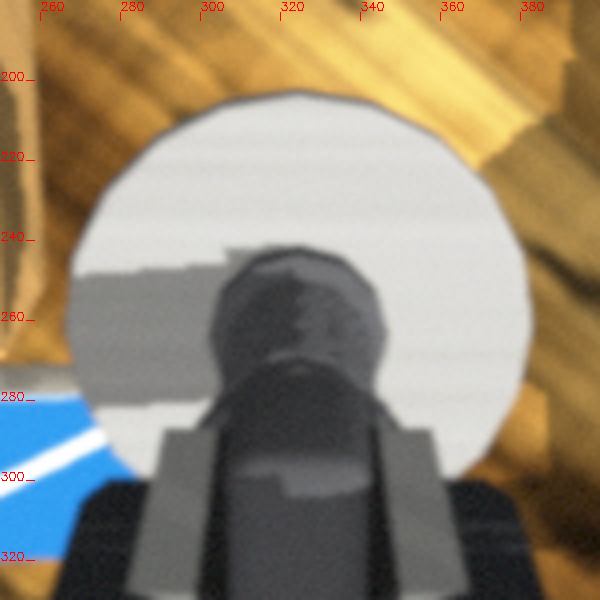

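Run:
```python
from h import *
c=cam('wrist5'); p=cc([(170,345),(380,148),(549,300),(340,502)],(400,180),4)
print('outer',circ(atz(c,p,.072)))
p=cc([(226,340),(375,205),(497,300),(340,452)],(400,180),4); print('bevel',circ(atz(c,p,.072)))
p=cc([(65,325),(298,92),(532,320)],(250,180),4)
for z in(.147,.149): print('collar',circ(atz(c,p,z)))
g=cv2.cvtColor(c['color'],cv2.COLOR_RGB2GRAY); m=(cv2.inRange(g,165,255)); 
sat=cv2.cvtColor(c['color'],cv2.COLOR_RGB2HSV)[:,:,1]; m[sat>40]=0
n,l,st,_=cv2.connectedComponentsWithStats(m,connectivity=4)
for nm,seed,z in (('sl',(450,266),.072),('col',(320,215),.148)):
    k=(l==l[seed[1],seed[0]]).astype(np.uint8); cs,h=cv2.findContours(k,cv2.RETR_CCOMP,cv2.CHAIN_APPROX_NONE)
    cs=[q[:,0,:] for q in cs if len(q)>60]
    for q in cs:
        P=atz(c,q,z); o,r=circ(P)
        for _ in range(8):
            e=abs(np.hypot(*(P[:,:2]-o).T)-r); o,r=circ(P[e<max(.0006,np.percentile(e,60))])
        print(nm,len(q),o,r,(e<.0006).sum())
```

```text
outer (array([0.51070363, 0.30654837]), np.float64(0.03499727445597856))
bevel (array([0.51088814, 0.30706603]), np.float64(0.02479115917767321))
collar (array([0.47516285, 0.18555183]), np.float64(0.03212261719016559))
collar (array([0.47453219, 0.18560874]), np.float64(0.03181371493000719))
sl 483 [0.50790294 0.29542091] 0.045003139779036284 44
sl 187 [0.51075519 0.30707687] 0.02515876574665975 168
col 320 [0.47495825 0.1857731 ] 0.031224938820608734 191
```

Request:
send_rows:
  targets:
    - {"turn":[0,0,0],"offset":[-0.01,0.04,0],"hand":1}
    - {"turn":[0,0,0],"offset":[-0.015,0.08,0],"hand":1}
    - {"turn":[0,0,0],"offset":[-0.02,0.1,0],"hand":1}
    - {"turn":[0,0,0],"offset":[-0.02,0.1,0],"hand":1}
    - {"turn":[0,0,0],"offset":[-0.02,0.1,0],"hand":1}
    - {"turn":[0,0,0],"offset":[-0.02,0.1,0],"hand":1}
    - {"turn":[0,0,0],"offset":[-0.015,0.07,0],"hand":1}
    - {"turn":[0,0,0],"offset":[-0.005,0.03,0],"hand":1}
    - {"turn":[0,0,0],"offset":[0,0,0],"hand":1}
    - {"turn":[0,0,0],"offset":[0,0,0],"hand":1}
    - {"turn":[0,0,0],"offset":[0,0,0],"hand":1}

```text
time: 6.68
ee_pos: [0.5111, 0.3064, 0.2194]
tool_rot: [-180.0, -0.0, 175.0]
contact_force: [0.2, 0.4, -3.1]
grip_width: 0.0116
```

Run:
```python
from h import *
P=[]
for n in ('side','scene','wrist'): snap(n,n+'6'); s=telemetry.get_state(); P.append(np.r_[s['ee_pos'],s['tool_rot'],s['contact_force']])
print(np.array(P).round(4))
crop('side6',220,180,380,320,4,'s6');crop('scene6',220,230,360,350,5,'t6')
```

```text
[[ 5.111000e-01  3.063000e-01  2.195000e-01 -1.799979e+02  7.700000e-03
   1.749501e+02 -4.463000e-01 -4.009000e-01 -3.632600e+00]
 [ 5.112000e-01  3.062000e-01  2.196000e-01  1.799929e+02  1.840000e-02
   1.749421e+02 -9.058000e-01 -6.888000e-01 -2.421500e+00]
 [ 5.112000e-01  3.063000e-01  2.197000e-01  1.799871e+02  2.280000e-02
   1.749411e+02 -1.643000e-01 -5.479000e-01 -2.731400e+00]]
```

View pics/s6.png

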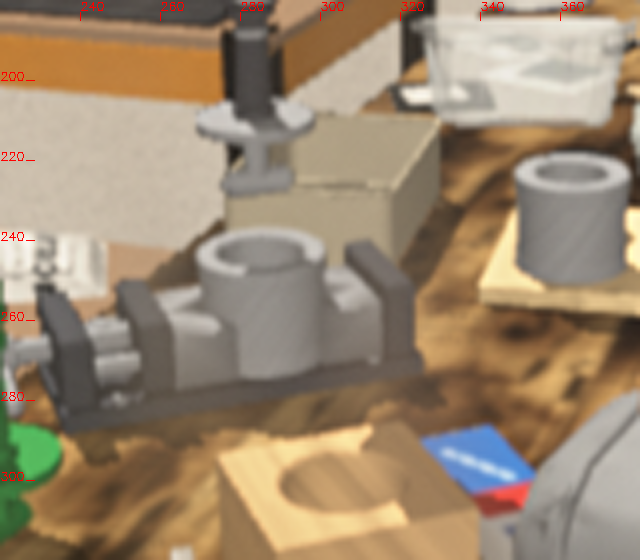

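View pics/t6.png

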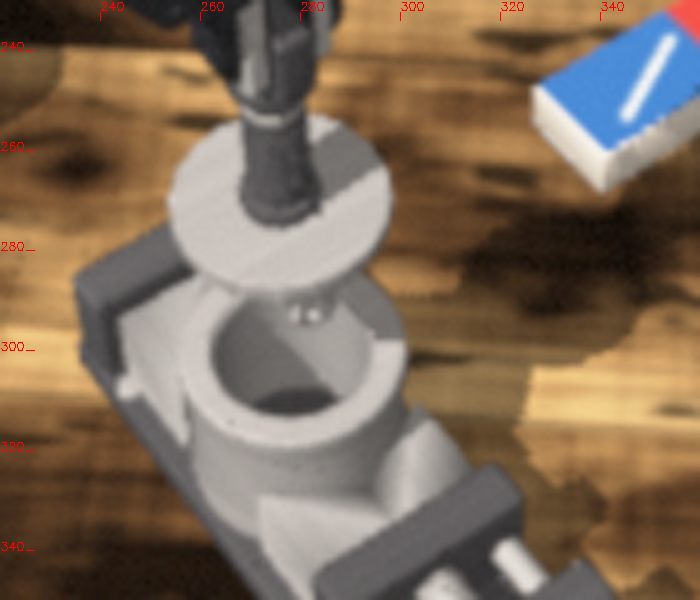

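Run:
```python
from h import *
for f,o,k,cp,sp in (('side6',(220,180),4,[(196,118),(315,116)],[(197,258),(326,256)]),('scene6',(220,230),5,[(168,205),(393,200)],[(183,350),(408,345)])):
    c=cam(f)
    # residual between observed mid of extremes and predicted
    t=np.linspace(0,2*np.pi,720)
    for nm,P,r,z,obs in (('col',(.5111,.3063),.032,.148,cp),('sl',(.5107,.3068),.035,.072,sp)):
        q=proj(c,np.c_[P[0]+r*np.cos(t),P[1]+r*np.sin(t),0*t+z]); i,j=q[:,0].argmin(),q[:,0].argmax()
        print(f,nm,'pred',q[i],q[j],'obs',cc(obs,o,k).round(1).tolist())
    print(proj(c,[[.511,.306,.072],[.516,.306,.072],[.511,.311,.072]]).round(1).tolist())
```

```text
side6 col pred [267.04241192 208.78265491] [297.58383759 207.70642013] obs [[268.6, 209.1], [298.4, 208.6]]
side6 sl pred [267.4230826  242.63279978] [299.83937712 241.32975056] obs [[268.9, 244.1], [301.1, 243.6]]
[[283.9, 241.9], [286.1, 241.5], [283.1, 241.2]]
scene6 col pred [253.76119823 270.38064278] [298.76244802 268.96987352] obs [[253.2, 270.6], [298.2, 269.6]]
scene6 sl pred [255.64193138 300.60958102] [301.36212742 299.08188371] obs [[256.2, 299.6], [301.2, 298.6]]
[[278.8, 298.9], [276.8, 296.9], [276.3, 300.7]]
```

Request:
send_rows:
  targets:
    - {"turn":[0,0,0],"offset":[0,0,0.04],"hand":1}
    - {"turn":[0,0,0],"offset":[0,0,0.04],"hand":1}
    - {"turn":[0,0,0],"offset":[0,0,0.03],"hand":1}
    - {"turn":[0,0,0],"offset":[0,0,0.03],"hand":1}
    - {"turn":[0,0,0],"offset":[0,0,0.01],"hand":1}
    - {"turn":[0,0,0],"offset":[0,0,0.005],"hand":1}
    - {"turn":[0,0,0],"offset":[0,0,0.005],"hand":1}
    - {"turn":[0,0,0],"offset":[0,0,0.005],"hand":1}

```text
time: 7.5
ee_pos: [0.5113, 0.307, 0.1865]
tool_rot: [180.0, 0.0, 175.0]
contact_force: [0.0, 0.3, -2.2]
grip_width: 0.0118
```

Request:
send_rows:
  targets:
    - {"turn":[0,0,0],"offset":[0,0,0.005],"hand":1}
    - {"turn":[0,0,0],"offset":[0,0,0.005],"hand":1}
    - {"turn":[0,0,0],"offset":[0,0,0.005],"hand":1}

```text
time: 7.75
ee_pos: [0.5113, 0.307, 0.1834]
tool_rot: [180.0, 0.0, 175.0]
contact_force: [-0.1, 0.2, -3.4]
grip_width: 0.0116
```

Request:
send_rows:
  targets:
    - {"turn":[0,0,0],"offset":[0,0,0.006],"hand":1}
    - {"turn":[0,0,0],"offset":[0,0,0.006],"hand":1}
    - {"turn":[0,0,0],"offset":[0,0,0.006],"hand":1}

```text
time: 8.0
ee_pos: [0.5112, 0.3069, 0.1796]
tool_rot: [180.0, 0.0, 175.0]
contact_force: [-0.7, 0.5, -3.3]
grip_width: 0.0121
```

Request:
send_rows:
  targets:
    - {"turn":[0,0,0],"offset":[0,0,0.008],"hand":1}
    - {"turn":[0,0,0],"offset":[0,0,0.008],"hand":1}
    - {"turn":[0,0,0],"offset":[0,0,0.008],"hand":1}

```text
time: 8.25
ee_pos: [0.5112, 0.3069, 0.1747]
tool_rot: [-180.0, 0.0, 175.0]
contact_force: [0.2, -0.2, -2.5]
grip_width: 0.0119
```

Run:
```python
from h import *
s=telemetry.get_state(); print(s['ee_pos'],s['tool_rot'],s['contact_force'],s['moment'])
c=snap('side','side7');crop('side7',220,180,380,320,4,'s7')
c=snap('scene','scene7');crop('scene7',220,230,360,350,5,'t7')
```

```text
[0.51119578 0.30691844 0.17469897] [-1.79998381e+02  5.26627187e-05  1.74988653e+02] [ 0.22059266 -0.19153098 -2.52740229] [ 0.01599966  0.00278452 -0.02436154]
```

View pics/t7.png

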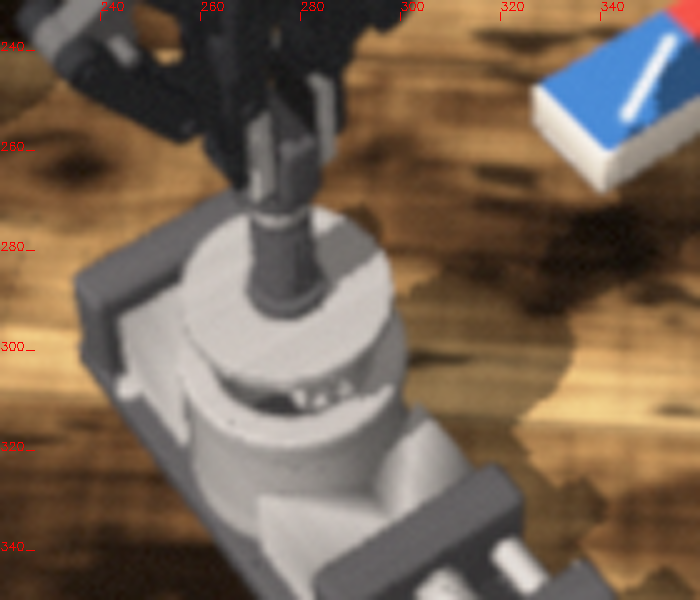

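Request:
send_rows:
  targets:
    - {"turn":[0,0,0],"offset":[0,0,0.01],"hand":1}
    - {"turn":[0,0,0],"offset":[0,0,0.01],"hand":1}
    - {"turn":[0,0,0],"offset":[0,0,0.01],"hand":1}
    - {"turn":[0,0,0],"offset":[0,0,0.01],"hand":1}

```text
time: 8.68
ee_pos: [0.5112, 0.3069, 0.1667]
tool_rot: [-180.0, -0.0, 175.0]
contact_force: [0.0, 0.3, -3.3]
grip_width: 0.0119
```

Request:
send_rows:
  targets:
    - {"turn":[0,0,0],"offset":[0,0,0.01],"hand":1}
    - {"turn":[0,0,0],"offset":[0,0,0.01],"hand":1}
    - {"turn":[0,0,0],"offset":[0,0,0.01],"hand":1}
    - {"turn":[0,0,0],"offset":[0,0,0.01],"hand":1}

```text
time: 9.02
ee_pos: [0.5112, 0.3069, 0.1586]
tool_rot: [-180.0, -0.0, 175.0]
contact_force: [-0.1, -0.2, -4.0]
grip_width: 0.0118
```

Request:
send_rows:
  targets:
    - {"turn":[0,0,0],"offset":[0,0,0.01],"hand":1}
    - {"turn":[0,0,0],"offset":[0,0,0.005],"hand":1}
    - {"turn":[0,0,0],"offset":[0,0,0.004],"hand":1}
    - {"turn":[0,0,0],"offset":[0,0,0.003],"hand":1}
    - {"turn":[0,0,0],"offset":[0,0,0.003],"hand":1}
    - {"turn":[0,0,0],"offset":[0,0,0],"hand":1}

```text
time: 9.52
ee_pos: [0.5112, 0.3069, 0.1538]
tool_rot: [-180.0, -0.0, 175.0]
contact_force: [0.9, 0.9, -2.8]
grip_width: 0.0116
```

Request:
send_rows:
  targets:
    - {"turn":[0,0,0],"offset":[0,0,0.003],"hand":1}
    - {"turn":[0,0,0],"offset":[0,0,0.003],"hand":1}
    - {"turn":[0,0,0],"offset":[0,0,0.003],"hand":1}
    - {"turn":[0,0,0],"offset":[0,0,0.003],"hand":1}
    - {"turn":[0,0,0],"offset":[0,0,0],"hand":1}

```text
time: 9.93
ee_pos: [0.5112, 0.3069, 0.1513]
tool_rot: [-180.0, -0.0, 175.0]
contact_force: [0.7, -0.4, -3.0]
grip_width: 0.0122
```

Request:
send_rows:
  targets:
    - {"turn":[0,0,0],"offset":[0,0,0.002],"hand":1}
    - {"turn":[0,0,0],"offset":[0,0,0.002],"hand":1}
    - {"turn":[0,0,0],"offset":[0,0,0],"hand":1}

```text
time: 10.18
ee_pos: [0.5112, 0.3069, 0.1506]
tool_rot: [180.0, -0.0, 175.0]
contact_force: [-0.2, 1.2, -3.2]
grip_width: 0.0116
```

Request:
send_rows:
  targets:
    - {"turn":[0,0,0],"offset":[0,0,0.002],"hand":1}
    - {"turn":[0,0,0],"offset":[0,0,0.001],"hand":1}
    - {"turn":[0,0,0],"offset":[0,0,0],"hand":1}

```text
time: 10.43
ee_pos: [0.5112, 0.3069, 0.1501]
tool_rot: [180.0, 0.0, 175.0]
contact_force: [-0.0, 0.0, -2.5]
grip_width: 0.0117
```

Request:
send_rows:
  targets:
    - {"turn":[0,0,0],"offset":[0,0,0.002],"hand":1}
    - {"turn":[0,0,0],"offset":[0,0,0],"hand":1}

```text
time: 10.6
ee_pos: [0.5112, 0.307, 0.15]
tool_rot: [180.0, 0.0, 175.0]
contact_force: [-1.6, -0.6, 0.1]
grip_width: 0.0119
```

Request:
send_rows:
  targets:
    - {"turn":[0,0,0],"offset":[0,0,0.0015],"hand":1}
    - {"turn":[0,0,0],"offset":[0,0,0],"hand":1}

```text
time: 10.77
ee_pos: [0.5112, 0.307, 0.15]
tool_rot: [180.0, 0.0, 175.0]
contact_force: [-1.9, -1.2, 3.8]
grip_width: 0.0119
```

Request:
send_rows:
  targets:
    - {"turn":[0,0,0],"offset":[0,0,0.002],"hand":1}
    - {"turn":[0,0,0],"offset":[0,0,0],"hand":1}
    - {"turn":[0,0,0],"offset":[0,0,0],"hand":1}

```text
time: 11.02
ee_pos: [0.5112, 0.307, 0.1499]
tool_rot: [180.0, 0.0, 175.0]
contact_force: [-3.3, -1.7, 7.1]
grip_width: 0.0117
```

Run:
```python
from h import *
c=snap('side','side8');crop('side8',220,180,380,320,4,'s8')
c=snap('scene','scene8');crop('scene8',220,230,360,350,5,'t8')
s=telemetry.get_state(); print(s['joint_positions'],s['ee_pos'],s['tool_rot'],s['contact_force'],s['moment'])
```

```text
[3.09826432e+01 1.04003491e+01 6.20321905e+00 8.57459681e+01
 4.87203424e-03 3.59882529e+01] [0.5112164  0.30698654 0.14993125] [1.79962621e+02 4.31785116e-02 1.74994379e+02] [-3.6070291  -1.36995755  7.27268435] [-0.30226336  0.68835537 -0.08075785]
```

View pics/t8.png

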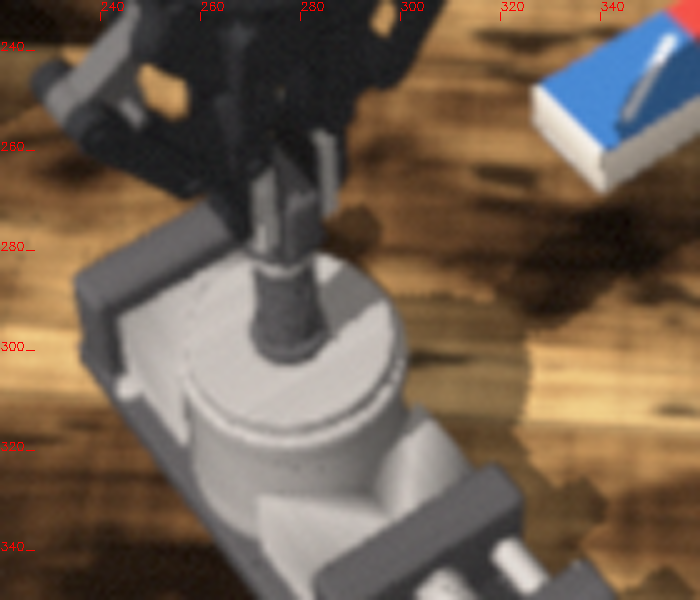

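View pics/s8.png

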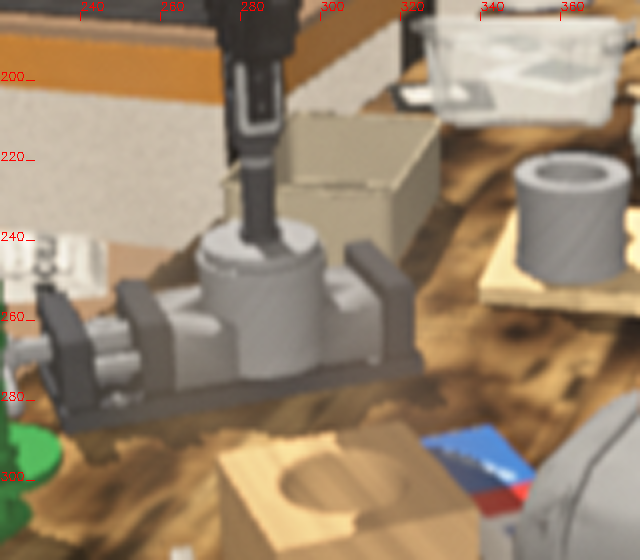

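Request:
send_rows:
  targets:
    - {"turn":[0,0,-0.06],"offset":[0,0,0],"hand":1}
    - {"turn":[0,0,-0.1],"offset":[0,0,0],"hand":1}
    - {"turn":[0,0,-0.1],"offset":[0,0,0],"hand":1}
    - {"turn":[0,0,-0.1],"offset":[0,0,0],"hand":1}
    - {"turn":[0,0,-0.1],"offset":[0,0,0],"hand":1}

```text
time: 11.53
ee_pos: [0.5112, 0.3069, 0.15]
tool_rot: [180.0, 0.1, -171.1]
contact_force: [-2.7, -0.8, 7.7]
grip_width: 0.0119
```

Run:
```python
from h import *
s=telemetry.get_state(); print(s['joint_positions'],s['ee_pos'],s['tool_rot'],s['contact_force'],s['moment'])
```

```text
[ 3.09794209e+01  1.03964762e+01  6.20415376e+00  8.57494723e+01
 -5.60680214e-03  2.20452856e+01] [0.51124416 0.306905   0.14998002] [ 1.79983350e+02  5.60542160e-02 -1.71065876e+02] [-2.66588589 -0.76866869  7.74831559] [-0.42449184  0.67188892 -0.06497911]
```

Request:
send_rows:
  targets:
    - {"turn":[0,0,-0.1],"offset":[0,0,0.001],"hand":1}
    - {"turn":[0,0,-0.1],"offset":[0,0,0],"hand":1}
    - {"turn":[0,0,-0.1],"offset":[0,0,0],"hand":1}
    - {"turn":[0,0,-0.1],"offset":[0,0,0],"hand":1}

```text
time: 11.87
ee_pos: [0.5114, 0.3067, 0.1499]
tool_rot: [-180.0, 0.1, -159.1]
contact_force: [-1.7, -2.1, 6.0]
grip_width: 0.012
```

Run:
```python
from h import *
s=telemetry.get_state(); print(s['ee_pos'],s['tool_rot'],s['contact_force'],s['moment'])
```

```text
[0.51139198 0.30674566 0.14992352] [-1.79983614e+02  7.51111119e-02 -1.59077464e+02] [-1.68989379 -2.06370621  6.00188425] [-0.66593299  0.28348388 -0.0636149 ]
```

Request:
send_rows:
  targets:
    - {"turn":[0,0,-0.1],"offset":[0,0,0],"hand":1}
    - {"turn":[0,0,-0.1],"offset":[0,0,0],"hand":1}
    - {"turn":[0,0,-0.1],"offset":[0,0,0],"hand":1}
    - {"turn":[0,0,-0.1],"offset":[0,0,0],"hand":1}

```text
time: 12.2
ee_pos: [0.512, 0.3069, 0.1499]
tool_rot: [-179.9, 0.1, -147.1]
contact_force: [1.2, -1.7, 5.2]
grip_width: 0.0124
```

Run:
```python
from h import *
s=telemetry.get_state(); print(s['ee_pos'],s['tool_rot'],s['contact_force'],s['moment'])
```

```text
[0.51199888 0.30686841 0.14989596] [-1.79948387e+02  1.33869302e-01 -1.47091008e+02] [ 1.24166483 -1.71706332  5.23776773] [-0.41203724 -0.17836176 -0.06780919]
```

Request:
send_rows:
  targets:
    - {"turn":[0,0,0],"offset":[0,0,0.0015],"hand":1}
    - {"turn":[0,0,0],"offset":[0,0,0],"hand":1}

```text
time: 12.37
ee_pos: [0.512, 0.3069, 0.1499]
tool_rot: [-179.9, 0.1, -147.2]
contact_force: [-0.2, -1.7, 7.6]
grip_width: 0.0118
```

Request:
send_rows:
  targets:
    - {"turn":[0,0,-0.1],"offset":[0,0,0],"hand":1}
    - {"turn":[0,0,-0.1],"offset":[0,0,0],"hand":1}
    - {"turn":[0,0,-0.1],"offset":[0,0,0],"hand":1}
    - {"turn":[0,0,0],"offset":[0,0,0],"hand":1}

```text
time: 12.7
ee_pos: [0.5121, 0.3068, 0.1499]
tool_rot: [-179.9, 0.1, -138.0]
contact_force: [-2.0, -2.8, 7.3]
grip_width: 0.0118
```

Run:
```python
from h import *
s=telemetry.get_state(); print(s['joint_positions'],s['ee_pos'],s['tool_rot'],s['contact_force'],s['moment'])
c=snap('side','side9');crop('side9',220,180,380,320,4,'s9')
c=snap('scene','scene9');crop('scene9',220,230,360,350,5,'t9')
c=snap('wrist','wrist9')
```

```text
[ 3.09563060e+01  1.03912647e+01  6.18428554e+00  8.56400029e+01
 -5.32514024e-02 -1.09966021e+01] [0.5120516  0.3068402  0.14985528] [-1.79918538e+02  1.40050506e-01 -1.38047063e+02] [-2.02416585 -2.76391266  7.27717067] [-0.52452048  0.21431246  0.02928959]
```

View pics/t9.png

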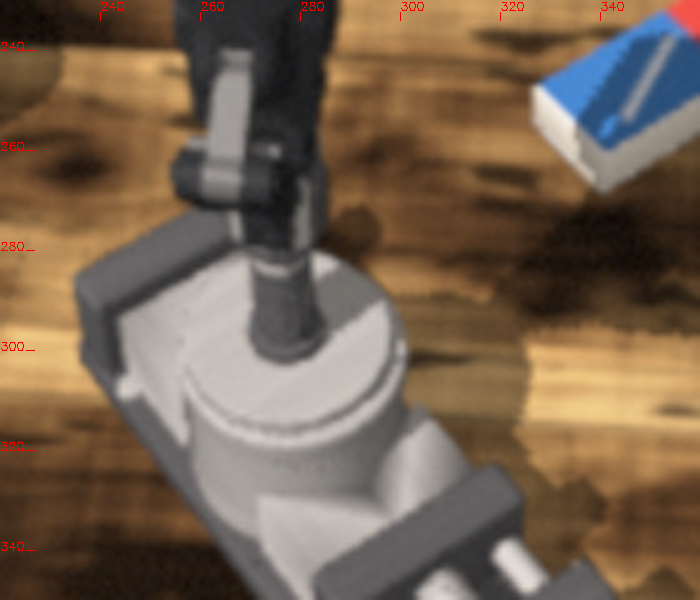

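View pics/s9.png

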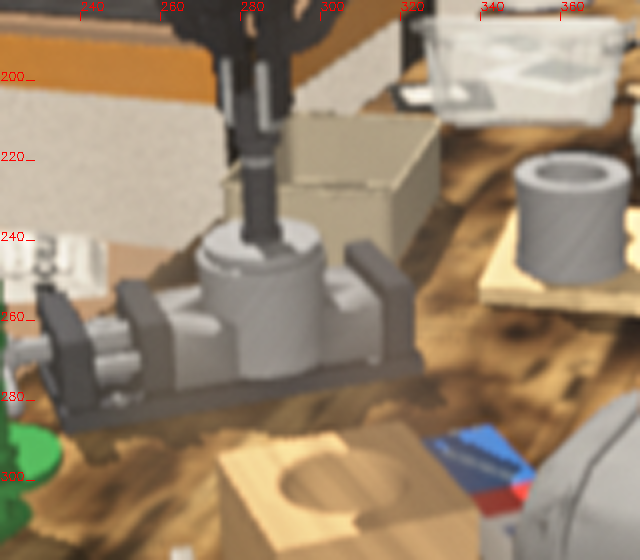

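View pics/wrist9.png

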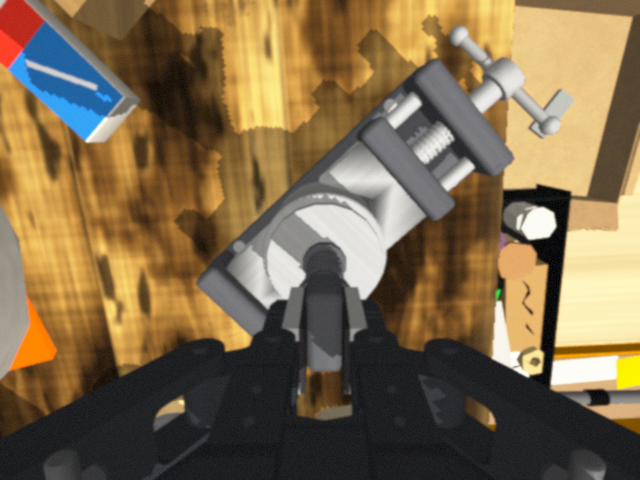

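Request:
send_rows:
  targets:
    - {"turn":[0,0,-0.1],"offset":[0,0,0.001],"hand":1}
    - {"turn":[0,0,-0.1],"offset":[0,0,0],"hand":1}
    - {"turn":[0,0,-0.1],"offset":[0,0,0],"hand":1}
    - {"turn":[0,0,0],"offset":[0,0,0],"hand":1}
    - {"turn":[0,0,0],"offset":[0,0,0],"hand":1}
    - {"turn":[0,0,0],"offset":[0,0,0],"hand":1}

```text
time: 13.35
ee_pos: [0.5121, 0.3069, 0.1499]
tool_rot: [-179.9, 0.1, -129.2]
contact_force: [0.5, -1.8, 9.7]
grip_width: 0.0118
```

Run:
```python
from h import *
s=telemetry.get_state(); print(s['joint_positions'],s['ee_pos'],s['tool_rot'],s['contact_force'],s['moment'])
for i in range(4): capture('side'); s=telemetry.get_state(); print(s['contact_force'],s['moment'])
```

```text
[ 3.09581286e+01  1.03815366e+01  6.17572256e+00  8.56210278e+01
 -5.43692239e-02 -1.98149642e+01] [0.51211149 0.30689197 0.14987914] [-1.79890152e+02  1.44475573e-01 -1.29226851e+02] [ 0.50958816 -1.84854135  9.67050382] [-0.64870422  0.06641881  0.05306809]
[ 0.19569859 -3.63050019  8.76426956] [-0.52237027 -0.06741296  0.01561089]
[ 0.48865847 -2.99926135  7.89811468] [-0.52303262 -0.05318272  0.02385941]
[ 0.36590033 -2.4238069   7.42283067] [-0.50917786 -0.07603064  0.0443052 ]
[ 0.39322255 -2.30703274  8.99195215] [-0.54602254 -0.03266817  0.02728179]
```

Request:
send_rows:
  targets:
    - {"turn":[0,0,0.1],"offset":[0,0,0],"hand":1}
    - {"turn":[0,0,0.1],"offset":[0,0,0],"hand":1}
    - {"turn":[0,0,0.1],"offset":[0,0,0],"hand":1}
    - {"turn":[0,0,0.1],"offset":[0,0,0],"hand":1}
    - {"turn":[0,0,0.1],"offset":[0,0,0],"hand":1}

```text
time: 13.97
ee_pos: [0.512, 0.3069, 0.1499]
tool_rot: [-179.9, 0.2, -144.4]
contact_force: [-0.5, -2.3, 7.8]
grip_width: 0.0119
```

```bash
cat > m.py <<'E'
from h import *
s=telemetry.get_state(); print(s['ee_pos'],s['tool_rot'],s['contact_force'],s['moment'])
E
python3 m.py
```

```text
[0.51203571 0.30686822 0.14985675] [-1.79935163e+02  1.59242069e-01 -1.44376768e+02] [-0.49194135 -2.30278959  7.84409431] [-0.46570469  0.03519966  0.01031176]
```

Request:
send_rows:
  targets:
    - {"turn":[0,0,0.1],"offset":[0,0,0],"hand":1}
    - {"turn":[0,0,0.1],"offset":[0,0,0],"hand":1}
    - {"turn":[0,0,0.1],"offset":[0,0,0],"hand":1}
    - {"turn":[0,0,0.1],"offset":[0,0,0],"hand":1}
    - {"turn":[0,0,0.1],"offset":[0,0,0],"hand":1}

```text
time: 14.38
ee_pos: [0.512, 0.307, 0.1499]
tool_rot: [-180.0, 0.2, -159.4]
contact_force: [-0.4, -2.7, 9.7]
grip_width: 0.0117
```

```bash
python3 m.py
```

```text
[0.51198514 0.30704736 0.14989482] [-1.79999387e+02  1.73481304e-01 -1.59369902e+02] [-0.42139752 -2.65837439  9.69101281] [-0.34466434  0.14404242  0.02622781]
```

Request:
send_rows:
  targets:
    - {"turn":[0,0,0.1],"offset":[0,0,0],"hand":1}
    - {"turn":[0,0,0.1],"offset":[0,0,0],"hand":1}
    - {"turn":[0,0,0.1],"offset":[0,0,0],"hand":1}
    - {"turn":[0,0,0.1],"offset":[0,0,0],"hand":1}

```text
time: 14.72
ee_pos: [0.512, 0.3071, 0.1499]
tool_rot: [180.0, 0.2, -171.4]
contact_force: [-0.6, -0.3, 8.4]
grip_width: 0.0119
```

```bash
python3 m.py
```

```text
[0.51195307 0.30713991 0.14987933] [ 1.79954975e+02  1.68396699e-01 -1.71364026e+02] [-0.6383979  -0.30356896  8.35678342] [-0.2786754   0.13322213  0.00550276]
```

Request:
send_rows:
  targets:
    - {"turn":[0,0,0.1],"offset":[0,0,0],"hand":1}
    - {"turn":[0,0,0.1],"offset":[0,0,0],"hand":1}
    - {"turn":[0,0,0],"offset":[0,0,0],"hand":1}

```text
time: 14.97
ee_pos: [0.5119, 0.3072, 0.1499]
tool_rot: [179.9, 0.2, -177.4]
contact_force: [-0.9, -0.6, 8.2]
grip_width: 0.0122
```

```bash
python3 m.py
```

```text
[0.51193411 0.30722409 0.14989792] [ 1.79929188e+02  1.62125626e-01 -1.77402437e+02] [-0.92173671 -0.60739131  8.24476275] [-0.24765518  0.16752703 -0.08354628]
```

Run:
```python
from h import *
for i in range(4): capture('side'); s=telemetry.get_state(); print(s['tool_rot'],s['contact_force'],s['moment'])
```

```text
[ 1.79930319e+02  1.65596513e-01 -1.77269679e+02] [-0.84679857 -1.14047109  8.30978245] [-0.2308422   0.15175994 -0.06777992]
[ 1.79930147e+02  1.66376335e-01 -1.77230539e+02] [-0.61171956 -0.71123261  9.15007182] [-0.24104112  0.1374666  -0.0782965 ]
[ 1.79929166e+02  1.63142173e-01 -1.77221190e+02] [-0.78916857 -1.51038343  8.24211982] [-0.19315661  0.14093141 -0.06803553]
[ 1.79930647e+02  1.63543862e-01 -1.77223356e+02] [-1.2567061  -0.58073202  8.56806123] [-0.20412453  0.15650621 -0.06488802]
```

Request:
send_rows:
  targets:
    - {"turn":[0,0,0.07],"offset":[0,0,0],"hand":1}
    - {"turn":[0,0,0.07],"offset":[0,0,0],"hand":1}
    - {"turn":[0,0,0],"offset":[0,0,0],"hand":1}
    - {"turn":[0,0,0],"offset":[0,0,0],"hand":1}

```text
time: 15.5
ee_pos: [0.5119, 0.3073, 0.1499]
tool_rot: [179.9, 0.2, 178.6]
contact_force: [-0.3, -1.0, 9.4]
grip_width: 0.012
```

```bash
python3 m.py;  python3 - <<'E'
from h import *
for i in range(3): capture('side'); s=telemetry.get_state(); print(s['tool_rot'],s['contact_force'],s['moment'])
E
```

```text
[0.51193583 0.30726548 0.14986494] [1.79915831e+02 1.54966333e-01 1.78571228e+02] [-0.31543338 -0.99892911  9.37603347] [-0.18796025  0.15715674 -0.07548502]
[1.79917654e+02 1.55372426e-01 1.78577606e+02] [-1.27487982 -0.70826982  8.11474553] [-0.16968354  0.09006941 -0.08809733]
[1.79913926e+02 1.58480988e-01 1.78580856e+02] [-0.67581272 -0.36737327  8.25918491] [-0.17328386  0.15543976 -0.02933143]
[1.79915205e+02 1.55779881e-01 1.78582252e+02] [-0.94182923 -0.24841017  8.86294253] [-0.16678961  0.16769473 -0.08832275]
```

Request:
send_rows:
  targets:
    - {"turn":[0,0,0],"offset":[0,0,-0.005],"hand":1}
    - {"turn":[0,0,0],"offset":[0,0,-0.005],"hand":1}
    - {"turn":[0,0,0],"offset":[0,0,-0.005],"hand":1}
    - {"turn":[0,0,0],"offset":[0,0,-0.005],"hand":1}

```text
time: 15.98
ee_pos: [0.5113, 0.3068, 0.1515]
tool_rot: [-180.0, -0.0, 178.6]
contact_force: [2.6, -0.5, -5.2]
grip_width: 0.0119
```

```bash
python3 m.py
```

```text
[0.51126592 0.30676926 0.1515229 ] [-1.79956280e+02 -2.83343359e-02  1.78583114e+02] [ 2.5667546  -0.53909475 -5.2335085 ] [ 0.05545433 -0.79806377 -0.02362939]
```

Request:
send_rows:
  targets:
    - {"turn":[0,0,0],"offset":[-0.003,0,-0.005],"hand":1}
    - {"turn":[0,0,0],"offset":[0,0,-0.008],"hand":1}
    - {"turn":[0,0,0],"offset":[0,0,-0.01],"hand":1}
    - {"turn":[0,0,0],"offset":[0,0,-0.01],"hand":1}
    - {"turn":[0,0,0],"offset":[0,0,-0.01],"hand":1}

```text
time: 16.4
ee_pos: [0.5117, 0.3069, 0.161]
tool_rot: [-180.0, -0.0, 178.6]
contact_force: [1.1, -0.9, -6.2]
grip_width: 0.0119
```

```bash
python3 m.py
```

```text
[0.51173253 0.3068524  0.16102266] [-1.79992418e+02 -1.27056969e-02  1.78588264e+02] [ 1.06846663 -0.92347054 -6.24407443] [-0.07483212 -0.40974118 -0.00360236]
```

Request:
send_rows:
  targets:
    - {"turn":[0,0,0],"offset":[-0.001,0,-0.012],"hand":1}
    - {"turn":[0,0,0],"offset":[0,0,-0.015],"hand":1}
    - {"turn":[0,0,0],"offset":[0,0,-0.015],"hand":1}
    - {"turn":[0,0,0],"offset":[0,0,-0.015],"hand":1}
    - {"turn":[0,0,0],"offset":[0,0,-0.015],"hand":1}
    - {"turn":[0,0,0],"offset":[0,0,-0.015],"hand":1}
    - {"turn":[0,0,0],"offset":[0,0,-0.015],"hand":1}
    - {"turn":[0,0,0],"offset":[0,0,-0.03],"hand":1}
    - {"turn":[0,0,0],"offset":[0,0,-0.04],"hand":1}
    - {"turn":[0,0,0],"offset":[0,0,-0.05],"hand":1}
    - {"turn":[0,0,0],"offset":[0,0,-0.05],"hand":1}
    - {"turn":[0,0,0],"offset":[0,0,-0.05],"hand":1}
    - {"turn":[0,0,0],"offset":[0,0,-0.02],"hand":1}
    - {"turn":[0,0,0],"offset":[0,0,0],"hand":1}

```text
time: 17.57
ee_pos: [0.5124, 0.3072, 0.231]
tool_rot: [179.9, 0.1, 178.6]
contact_force: [0.1, -0.4, -3.1]
grip_width: 0.0121
```

```bash
python3 m.py
python3 - <<'E'
from h import *
c=snap('side','side10');crop('side10',220,150,380,290,4,'s10')
c=snap('scene','scene10');crop('scene10',220,210,360,330,5,'t10')
E
```

```text
[0.51243264 0.30716891 0.23100163] [1.79928291e+02 1.10693143e-01 1.78589378e+02] [ 0.11721095 -0.40551946 -3.14347919] [-0.00240467  0.04314186  0.00394908]
```

View pics/s10.png

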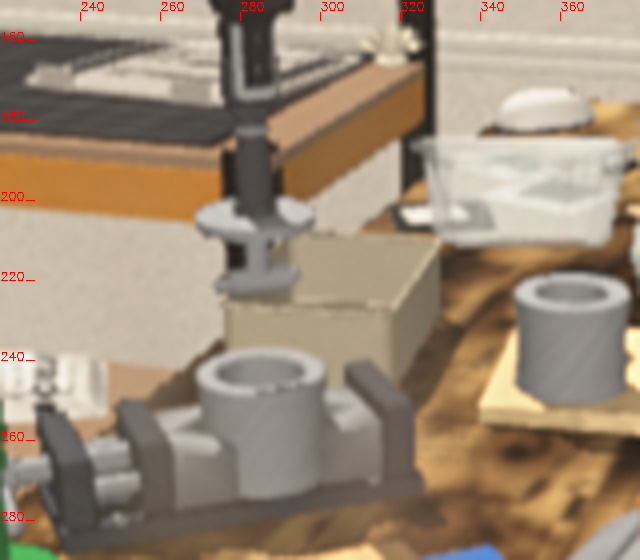

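View pics/t10.png

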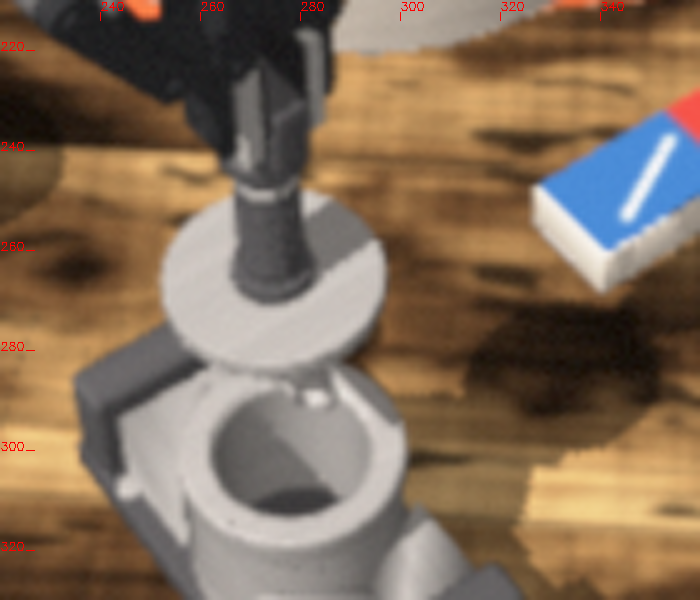

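Run:
```python
from h import *
crop('side10',262,190,312,230,14,'s11'); crop('side6',262,190,312,230,14,'s11b')
```

```text
(no output)
```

View pics/s11.png

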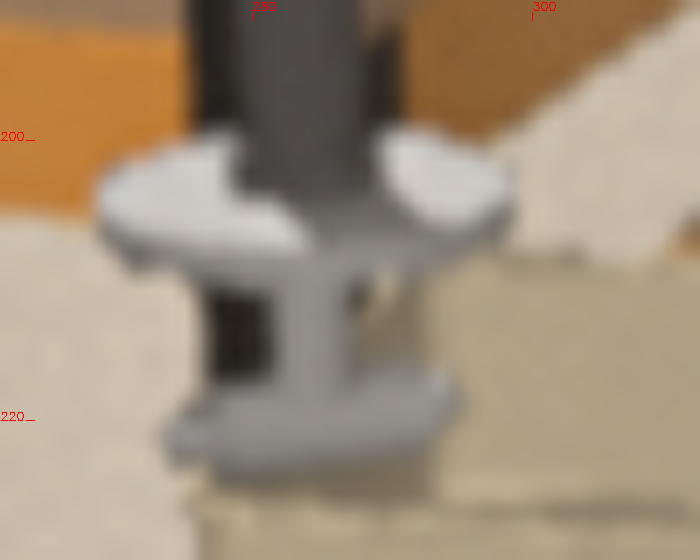

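View pics/s11b.png

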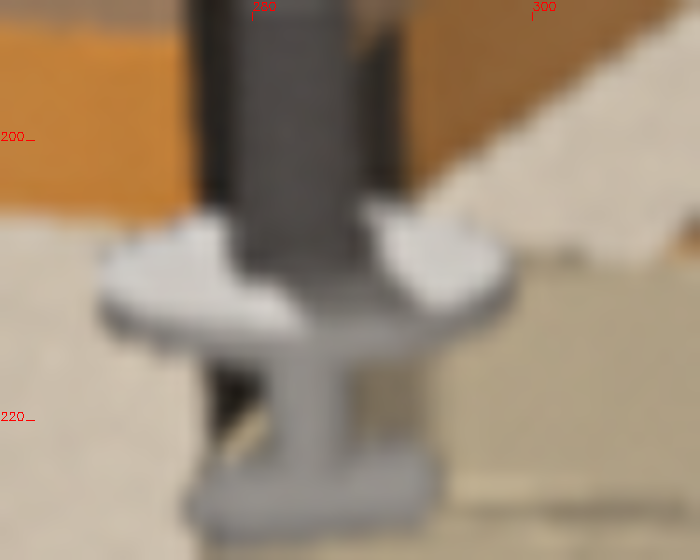

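Request:
send_rows:
  targets:
    - {"turn":[0,0,0],"offset":[0.01,-0.04,0],"hand":1}
    - {"turn":[0,0,0],"offset":[0.02,-0.08,0],"hand":1}
    - {"turn":[0,0,0],"offset":[0.03,-0.1,0],"hand":1}
    - {"turn":[0,0,0],"offset":[0.03,-0.1,0],"hand":1}
    - {"turn":[0,0,0],"offset":[0.03,-0.1,0],"hand":1}
    - {"turn":[0,0,0],"offset":[0.03,-0.1,0],"hand":1}
    - {"turn":[0,0,0],"offset":[0.015,-0.07,0],"hand":1}
    - {"turn":[0,0,0],"offset":[0.005,-0.025,0],"hand":1}
    - {"turn":[0,0,0],"offset":[0,0,0],"hand":1}
    - {"turn":[0,0,0],"offset":[0,0,0],"hand":1}

```text
time: 18.5
ee_pos: [0.4752, 0.1849, 0.2292]
tool_rot: [180.0, 0.0, 178.6]
contact_force: [0.5, 0.5, -2.2]
grip_width: 0.0119
```

```bash
python3 m.py
python3 - <<'E'
from h import *
c=snap('wrist','wrist11'); c=snap('scene','scene11'); snap('side','side11')
crop('wrist11',100,140,300,290,4,'w11'); crop('wrist11',250,180,400,330,4,'w11b')
crop('scene11',300,180,420,300,6,'t11')
E
```

```text
[0.47518536 0.18487965 0.22921944] [1.79978308e+02 1.12941784e-02 1.78558112e+02] [ 0.52035875  0.5138021  -2.18516097] [ 0.05895285 -0.00299975 -0.01281431]
```

View pics/w11.png

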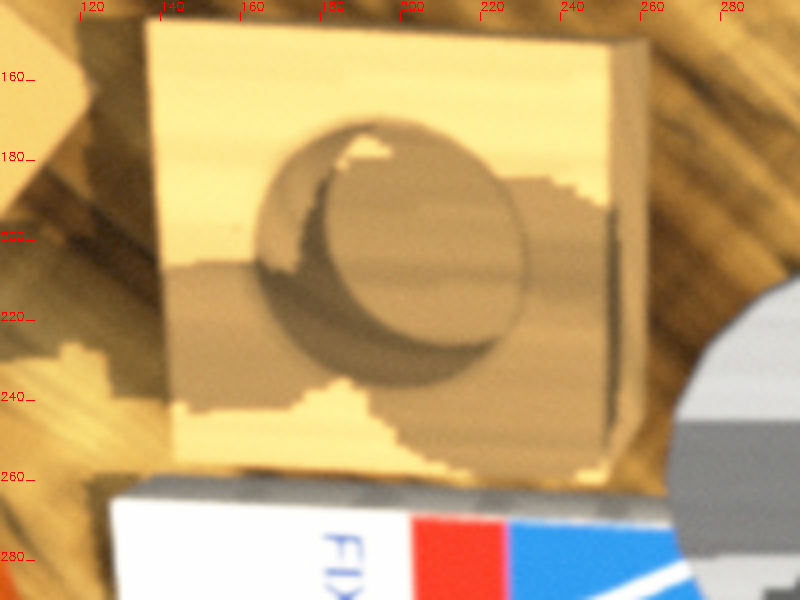

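View pics/w11b.png

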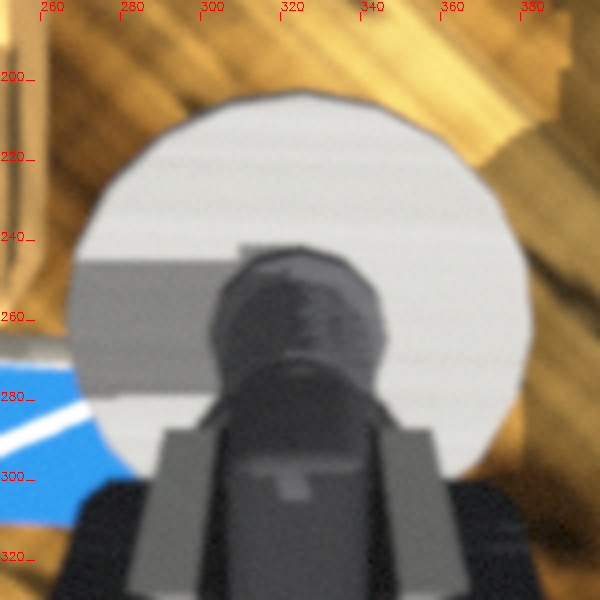

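View pics/t11.png

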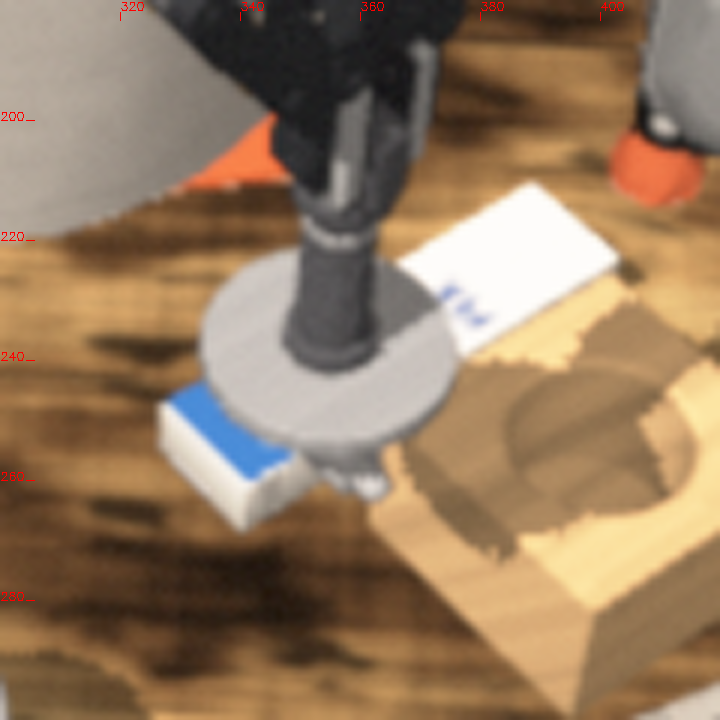

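Run:
```python
from h import *
c=cam('wrist11')
st=atz(c,cc([(148,20),(612,44),(605,486),(173,458)],(100,140),4),.052); print(st.round(4),st.mean(0))
print('well',circ(atz(c,cc([(256,250),(527,260),(385,118),(395,387)],(100,140),4),.052)))
print('col',circ(atz(c,cc([(67,325),(300,92),(532,320)],(250,180),4),.1584)))
d=cam('side11'); crop('side11',255,180,355,260,8,'s12')
```

```text
[[0.4118 0.0423 0.052 ]
 [0.4184 0.1311 0.052 ]
 [0.5076 0.1233 0.052 ]
 [0.4994 0.0345 0.052 ]] [0.45930769 0.08279067 0.052     ]
well (array([0.45844531, 0.08418584]), np.float64(0.027029720980328898))
col (array([0.47467541, 0.18509329]), np.float64(0.031812183410723546))
```

View pics/s12.png

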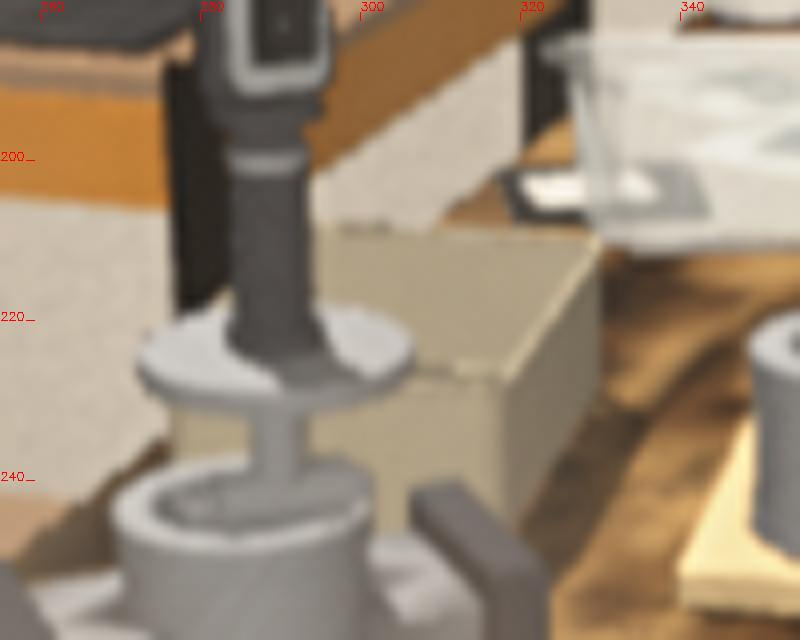

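Request:
send_rows:
  targets:
    - {"turn":[0,0,0],"offset":[0.01,-0.04,0],"hand":1}
    - {"turn":[0,0,0],"offset":[0.01,-0.08,0],"hand":1}
    - {"turn":[0,0,0],"offset":[0.01,-0.1,0],"hand":1}
    - {"turn":[0,0,0],"offset":[0.01,-0.1,0],"hand":1}
    - {"turn":[0,0,0],"offset":[0.01,-0.1,0],"hand":1}
    - {"turn":[0,0,0],"offset":[0.01,-0.07,0],"hand":1}
    - {"turn":[0,0,0],"offset":[0.006,-0.021,0],"hand":1}
    - {"turn":[0,0,0],"offset":[0,0,0],"hand":1}
    - {"turn":[0,0,0],"offset":[0,0,0.05],"hand":1}
    - {"turn":[0,0,0],"offset":[0,0,0.07],"hand":1}
    - {"turn":[0,0,0],"offset":[0,0,0.07],"hand":1}
    - {"turn":[0,0,0],"offset":[0,0,0.05],"hand":1}
    - {"turn":[0,0,0],"offset":[0,0,0.02],"hand":1}
    - {"turn":[0,0,0],"offset":[0,0,0],"hand":1}
    - {"turn":[0,0,0],"offset":[0,0,0],"hand":1}

```text
time: 19.9
ee_pos: [0.4593, 0.0832, 0.1774]
tool_rot: [180.0, -0.0, 178.6]
contact_force: [-0.4, 0.1, -2.9]
grip_width: 0.0122
```

```bash
python3 m.py
python3 - <<'E'
from h import *
c=snap('wrist','wrist12'); c=snap('scene','scene12'); snap('side','side12')
crop('wrist12',240,150,410,330,4,'w12')
crop('scene12',340,180,460,300,5,'t12');crop('side12',250,220,370,340,5,'s12')
a=cv2.imread('pics/t12.png');b=cv2.imread('pics/s12.png'); cv2.imwrite('pics/ts12.png',cv2.resize(np.hstack([a,b]),(800,400)))
E
```

```text
[0.45927198 0.08324125 0.17738764] [ 1.79998559e+02 -4.40136719e-03  1.78617885e+02] [-0.43999641  0.09264748 -2.91576119] [ 0.00507954  0.01062501 -0.0391902 ]
```

View pics/ts12.png

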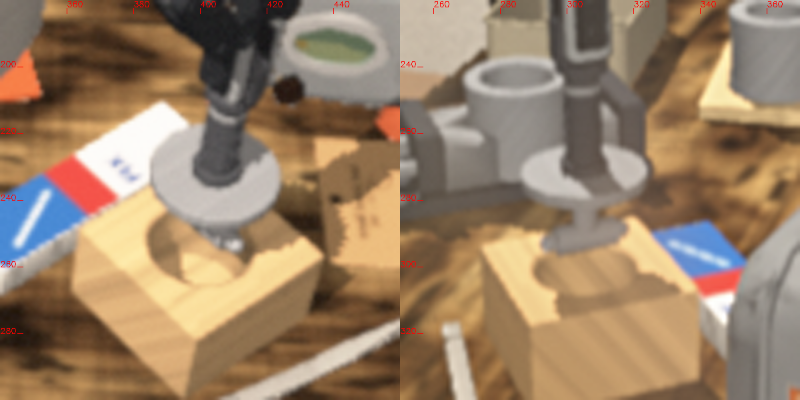

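View pics/w12.png

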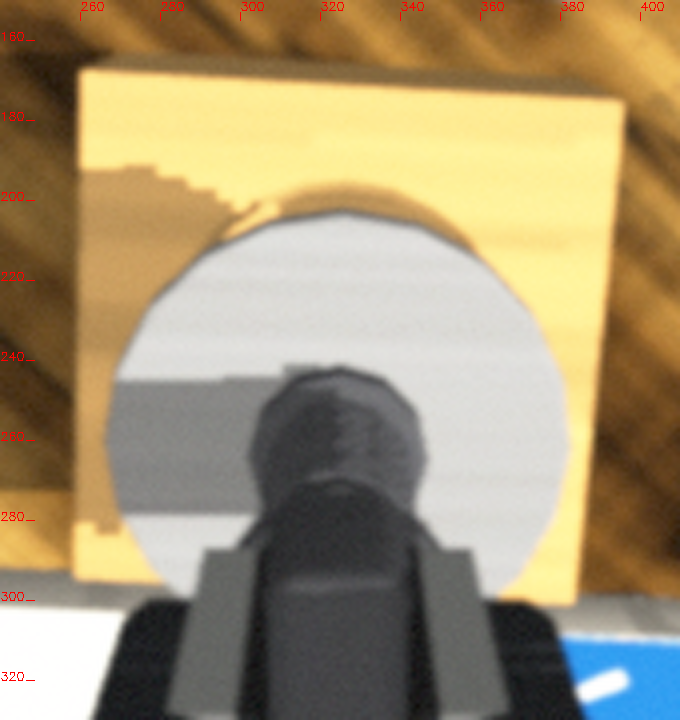

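Request:
send_rows:
  targets:
    - {"turn":[0,0,0],"offset":[0,0,0.015],"hand":1}
    - {"turn":[0,0,0],"offset":[0,0,0.015],"hand":1}
    - {"turn":[0,0,0],"offset":[0,0,0.015],"hand":1}
    - {"turn":[0,0,0],"offset":[0,0,0.015],"hand":1}
    - {"turn":[0,0,0],"offset":[0,0,0.01],"hand":1}

```text
time: 20.47
ee_pos: [0.4591, 0.0829, 0.1627]
tool_rot: [-180.0, -0.0, 178.6]
contact_force: [0.3, 1.0, -3.8]
grip_width: 0.0118
```

Request:
send_rows:
  targets:
    - {"turn":[0,0,0],"offset":[0,0,0.02],"hand":1}
    - {"turn":[0,0,0],"offset":[0,0,0.02],"hand":1}
    - {"turn":[0,0,0],"offset":[0,0,0.03],"hand":1}
    - {"turn":[0,0,0],"offset":[0,0,0.03],"hand":1}
    - {"turn":[0,0,0],"offset":[0,0,0.02],"hand":1}
    - {"turn":[0,0,0],"offset":[0,0,0.01],"hand":1}

```text
time: 20.97
ee_pos: [0.4589, 0.0829, 0.1363]
tool_rot: [-180.0, -0.1, 178.6]
contact_force: [-0.1, 0.8, -2.8]
grip_width: 0.0119
```

Request:
send_rows:
  targets:
    - {"turn":[0,0,0],"offset":[0,0,0.01],"hand":1}
    - {"turn":[0,0,0],"offset":[0,0,0.008],"hand":1}
    - {"turn":[0,0,0],"offset":[0,0,0.004],"hand":1}
    - {"turn":[0,0,0],"offset":[0,0,0.003],"hand":1}
    - {"turn":[0,0,0],"offset":[0,0,0],"hand":1}

```text
time: 21.38
ee_pos: [0.4593, 0.0829, 0.1323]
tool_rot: [180.0, 0.0, 178.6]
contact_force: [-0.3, 0.0, -3.3]
grip_width: 0.0118
```

Request:
send_rows:
  targets:
    - {"turn":[0,0,0],"offset":[0,0,0.004],"hand":1}
    - {"turn":[0,0,0],"offset":[0,0,0.003],"hand":1}
    - {"turn":[0,0,0],"offset":[0,0,0.002],"hand":1}
    - {"turn":[0,0,0],"offset":[0,0,0],"hand":1}

```text
time: 21.72
ee_pos: [0.4592, 0.0829, 0.1304]
tool_rot: [-180.0, -0.0, 178.6]
contact_force: [-0.7, 0.0, -3.4]
grip_width: 0.012
```

Request:
send_rows:
  targets:
    - {"turn":[0,0,0],"offset":[0,0,0.002],"hand":1}
    - {"turn":[0,0,0],"offset":[0,0,0],"hand":1}

```text
time: 21.88
ee_pos: [0.4593, 0.0829, 0.1301]
tool_rot: [180.0, -0.0, 178.6]
contact_force: [-0.4, -0.7, -4.1]
grip_width: 0.0117
```

Request:
send_rows:
  targets:
    - {"turn":[0,0,0],"offset":[0,0,0.002],"hand":1}
    - {"turn":[0,0,0],"offset":[0,0,0],"hand":1}

```text
time: 22.05
ee_pos: [0.4593, 0.083, 0.13]
tool_rot: [180.0, 0.0, 178.6]
contact_force: [-1.5, 0.4, 0.4]
grip_width: 0.0118
```

Request:
send_rows:
  targets:
    - {"turn":[0,0,0],"offset":[0,0,0.001],"hand":1}
    - {"turn":[0,0,0],"offset":[0,0,0],"hand":1}

```text
time: 22.22
ee_pos: [0.4593, 0.083, 0.1299]
tool_rot: [180.0, 0.0, 178.6]
contact_force: [-2.1, -0.6, 4.0]
grip_width: 0.0118
```

Request:
send_rows:
  targets:
    - {"turn":[0,0,0],"offset":[0,0,-0.002],"hand":1}
    - {"turn":[0,0,0],"offset":[0,0,0],"hand":0.6}
    - {"turn":[0,0,0],"offset":[0,0,0],"hand":0.4}
    - {"turn":[0,0,0],"offset":[0,0,0],"hand":0.2}
    - {"turn":[0,0,0],"offset":[0,0,0],"hand":0}
    - {"turn":[0,0,0],"offset":[0,0,0],"hand":0}
    - {"turn":[0,0,0],"offset":[0,0,-0.04],"hand":0}
    - {"turn":[0,0,0],"offset":[0,0,-0.06],"hand":0}
    - {"turn":[0,0,0],"offset":[0,0,-0.08],"hand":0}
    - {"turn":[0,0,0],"offset":[0,0,-0.1],"hand":0}
    - {"turn":[0,0,0],"offset":[0,0,-0.1],"hand":0}
    - {"turn":[0,0,0],"offset":[0,0,-0.05],"hand":0}
    - {"turn":[0,0,0],"offset":[0,0,0],"hand":0}
    - {"turn":[0,0,0],"offset":[0,0,0],"hand":0}

```text
time: 23.38
ee_pos: [0.4596, 0.083, 0.2162]
tool_rot: [180.0, 0.1, 178.6]
contact_force: [0.5, -0.7, -1.0]
grip_width: 0.0425
```

```bash
python3 m.py
python3 - <<'E'
from h import *
c=snap('wrist','wrist13'); c=snap('scene','scene13'); snap('side','side13')
crop('wrist13',240,130,420,310,4,'w13')
crop('scene13',340,180,460,300,5,'t13');crop('side13',250,220,370,340,5,'s13')
a=cv2.imread('pics/t13.png');b=cv2.imread('pics/s13.png'); cv2.imwrite('pics/ts13.png',cv2.resize(np.hstack([a,b]),(800,400)))
E
```

```text
[0.45956846 0.08298115 0.21623535] [1.79988538e+02 5.78972712e-02 1.78589909e+02] [ 0.53160031 -0.73577833 -0.98307222] [-0.0213529   0.01529984 -0.0115143 ]
```

View pics/ts13.png

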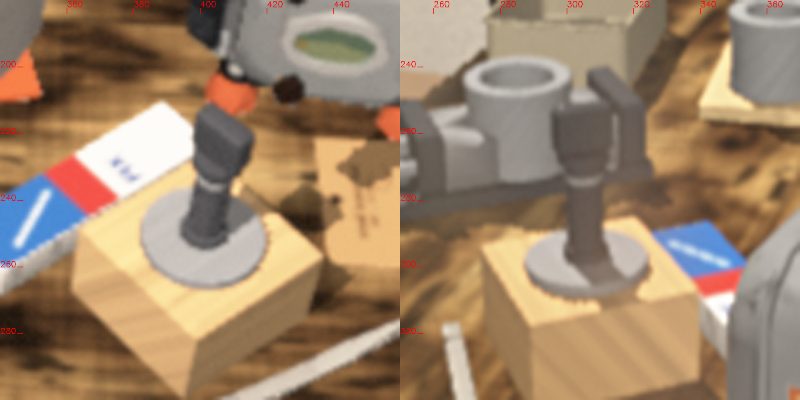

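View pics/w13.png

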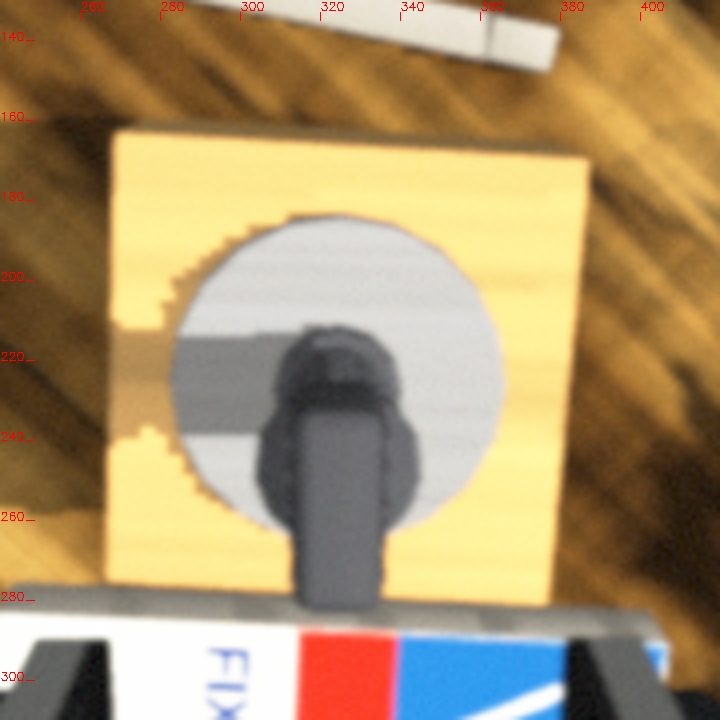

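Run:
```python
from h import *
for f,p,z in (('side10',[(163,443),(462,395)],.231-.1078),('side6',[(187,505),(440,475)],.2195-.1078)):
    P=atz(cam(f),cc(p,(262,190),14),z); d=P[1]-P[0]; print(f,np.linalg.norm(d),np.degrees(np.arctan2(d[1],d[0])),P.mean(0))
    c=cam(f)
    # horizontal-only: assume yaw, solve length
    for yaw in (-8,-5,-2,2):
        u=np.array([np.cos(np.radians(yaw)),np.sin(np.radians(yaw)),0]); m=P.mean(0)
        q=proj(c,[m-u*.02,m+u*.02]); print(yaw,.04*(p[1][0]-p[0][0])/14/(q[1,0]-q[0,0]))
```

```text
side10 0.04865120160529298 0.07352964027055924 [0.5128556 0.3044389 0.1232   ]
-8 0.04650724952106038
-5 0.04717297558671526
-2 0.04799143055038512
2 0.04934275427603525
side6 0.0396310432271162 -7.498805932442263 [0.51257192 0.30499655 0.1117    ]
-8 0.039545082170100644
-5 0.04011122216817113
-2 0.0408072328706668
2 0.04195637879145914
```

Run:
```python
from h import *
print(bot.hand_in()); print(telemetry.get_state()['time'])
```

```text
the job is handed in; nothing more can be done
None
the job is handed in; nothing more can be done
```

I gauged the clamped sleeve, stood the gauge back in its stand with the knob tightened, and handed the job in at about 23.5 s of the 56 s. No verdict was reported.

**What I did**
- **Seating:** I took the gauge out of the stand by the knob and lowered it into the sleeve without touching the sides, until the collar sat flat.
- **Loosening:** pressing down with about 5 to 10 N, I loosened the knob by about 0.97 rad. The force briefly dipped to 5–6 N during the turn, so I pressed harder.
- **Tightening and return:** I turned the knob back to about 0.06 rad from its starting angle, drew the gauge out and put it back in the stand. There was only about 3 N of friction on the way out.

**Last checks**
- **Size:** in the side view the plunger tips are about 48 mm apart, after correcting against the 41 mm start size. That matches the 48 mm bore (sleeve_b). I had no separate check of which sleeve was clamped: the bore's edge in the camera view came out between the two sizes.
- **Stand:** the last pictures show the gauge upright with its collar on the block and centred on the well to about 1 mm. The open gripper is clear of it, and the tweezers and carton look unmoved.

**Not fully settled**
- **Lock angle:** the pictures were too coarse to show directly whether the gauge turned a few degrees with the knob. The 0.06 rad comes from how far the tool turned.
- **Twist readings:** these were noisy and had an unexpected sign near tight, so they neither confirm nor rule this out.

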